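# Case the spare halogen tubes with the tongs

## Robot

A 6-joint arm with a two-finger parallel gripper is mounted at the origin on the work surface. World frame = base frame: x ahead of the robot, y to its left, z up, the work surface at z = 0. Lengths are in mm, angles in rad, forces in N, time in s.
With the tool pointing down it reaches from about 350 to 975 mm from the base axis. Payload 7.1 kg.
Tool frame: the origin (TCP) lies between the finger pads, 19 mm behind the fingertips; this is the grasp point; z points along the fingers, y is the direction in which the jaws open and shut (so a half turn about z gives the same grasp; the last joint's range is limited). The gripper opens to 88 mm and grips with 3 to 60 N. Pads are 20 mm wide; open, the fingers measure 115 mm over their backs; the gripper's body (75 mm by 178 mm) begins 61 mm behind the grasp point.
Start: joints at [-1.222, 0.423, 1.63, -0, 1.089, -0.019], TCP at [224.744, -583.177, 241.375] pointing down, gripper open.
Joint ranges: [-3, 3], [-0.9, 2.11], [0.09, 2.58], [-1.31, 4.45], [0.11, 2.69], [-2.54, 2.54]. Speed limits (rad/s): [2.39, 2.39, 3.01, 3.14, 3.14, 3.14].

## Interface

Orientations are given as a rotation vector (axis times angle).
In Python, from workcell import monitor, vision, order, find_in, regions_of, place_of gives the robot as it stands. The module is installed in compiled form; this text tells all that it offers.
- The arm moves only by the tool carry_out, never from a script. Its argument "targets" is a list of rows, each a list of 3 entries, a list of its own where there are three numbers: the turn, a rotation vector about the world's x, y, z in degrees, then the shift along the world's x, y, z in mm, then the finger opening in mm, from 0 to 87.8. In form: [[[rx, ry, rz], [x, y, z], hand], ...]. A call has 1 to 10 rows; each row is the pose to reach, as a shift and turn from the pose commanded when the call began; what a row does not reach only later rows make up. A row lasts 1/12 s, in which the tool goes at most 41.7 mm and 7.16 degrees, less where a joint would pass 70% of its speed; a pose out of reach is approached as far as the arm can. A call with a gripper value outside its range is refused whole. The fingers move at their own pace and stop on an object; the grip force is fixed at half the most. Time passes only in rows, so rows that repeat a pose let the fingers close. It gives the time, the measured TCP pose, the force and the opening at its end, in the units of the state.
- monitor.get_obs(): the state, without advancing time (a new reading comes with each control period).
- vision.get_image(name): name is "scene" or "top"; returns the picture (384x512x3 uint8, red, green, blue); there is no depth.
- vision.camera_model(name): a dict with "K" (3x3 intrinsics, pixels), "rvec" (rotation vector, rad) and "tvec" (3), from world to camera coordinates, as OpenCV has them. Camera axes: x right, y down, z forward; pixel columns grow to the right and rows downward; lengths in mm; the calibration is good to about 2 mm. A picture is of the moment at which its call begins. camera_model takes no time and is no camera call.
- order.close_job(): hands the job in, once; it reports no verdict.
Trained networks look in the newest picture that a camera, given by its name, has taken for a name from the list of things; names that differ only in an ending like _2 or _b are one class to them, and where a whole thing is asked for, a point or a joint stands for the part that bears it (a point fixed in the world has none). Each returns a list of dicts, best first, with "confidence" (0 to 1); they miss things now and then, are a little off and sometimes report something else, mostly with a low value. They report only what shows in the picture. A call takes as long as a camera call. They do not tell look-alikes from the thing itself.
- find_in(query, camera): "point" ([x, y, z] in mm, in the coordinates of the camera as it stood for that picture, good to about 4 mm: the middle of the surface that is visible of it).
- regions_of(query, camera): "mask" (384x512 bool, what is visible of it).
- place_of(query, camera): "point" ([x, y, z] in mm, in the coordinates of the camera as it stood for that picture, good to about 4 mm: a listed point, or the origin of a listed thing).
The state is a dict: "t": time; "qpos": joint angles; "qvel": joint speeds; "joint_torque": joint torques, N m; "ee_pos": TCP position; "orientation": TCP orientation; "ft_force": force on the tool from outside, world axes, zero at the start; "moment": the same for the moment, N m; "width": finger opening in mm.
Only numpy, scipy, OpenCV 4.12 (cv2) and the standard library are available. Lean on these libraries where they do the work, as an engineer would, in place of code of your own. Each camera call takes 0.05 s, during which the arm holds its last target.

## Task

Put every spare halogen tube from the rubber mat away in the orange case: press the red catch and steady the spring lid by hand all the way up so that it never flies open, then move the tubes with the tongs, never touching them with the gripper, each lying flat in a lane of its own. Finish with the tongs standing back in their blue stand, and the lid shut without slamming so that its catch holds it; leave everything else on the shelf alone.

Things in the scene. Friction and masses are not known exactly. Their poses are not given: they have to be found in the camera images.
- case: Orange plastic lamp case, fixed, 156 (x) x 130 (y) x 40 mm high, walls and floor 5 mm. Origin: centre of underside; x from the catch side (near the robot) to the hinge side, z up. Three lanes along x, parted by black ribs 16 mm high above the floor and 5 mm thick at y = -19 and +19 mm, only at the two ends (|x| 47 to 73 mm): the middle is free for the tongs.
- lane0 (a point): Middle of the lane at the case's y = -38 mm, on the inner floor (5 mm above the underside).
- lane1 (a point): Middle of the lane at the case's y = 0, on the inner floor.
- lane2 (a point): Middle of the lane at the case's y = +38 mm, on the inner floor.
- case_hinge (a point): Middle of the lid's hinge line (along case y), on the case's far (+x) rim, 40 mm above the underside; fixed to the case, axes as the case's. The lid is a flat plate 156 mm long, 130 wide, 8 mm thick whose underside passes through the hinge line.
- lid (a joint): Angle of the orange lid: 0 shut, 1.6 fully open at its stop (just past upright, leaning back), where it stays. A spring drives it open, 0.45 N m when shut (3.4 N at the catch pad), 0.1 N m when open. Let go when shut it flies up at 6 rad/s or more; let go above about 1.4 rad it goes on to the stop by itself slowly.
- lid_top (a point): Point on the lid's outer face, on its mid line 92 mm from the hinge line, turning with the lid. To shut the lid, push its outer (upper, or when open rear) face round and down, then press it home here with 10 to 15 N, beside or behind the red pad, not on it: the hook then snaps under the strike.
- catch (a joint): Angle of the red rocker catch at the lid's front edge: 0 at rest (latched if the lid is shut), 0.25 fully pressed; 0.2 frees the lid. It gives at 0.2 to 1 N, less than the lid's own push: a finger kept on the pad after pressing carries the lid up with it, catch still open, as it rises.
- pad (a point): Top of the red press pad of the catch, 30 (along case x) x 44 mm, on the lid's mid line 133 mm from the hinge line, 21 mm above the lid's underside; press it straight down, about 6 mm. It turns with the lid.
- stand: Blue tongs stand, fixed: an upright sleeve open at the top, outer 46 (x) x 72 (y) x 88 mm high, wall 5 mm, opening 36 x 62 mm, on a 90 x 100 mm foot. Origin: centre of its underside, z up. The tongs hang in it, their cross bar lying along the stand's y on the two rims (either way round).
- tongs: Spring tongs, 140 mm tall, jaws down, 0.12 kg. Origin: midway between the jaws' lower ends; z up, y the line of closing. Dark cross bar (30 x 90 mm, along y) at z = 80 to 94 mm; in the stand it lies on the rim, the origin 8 mm above the table. Below it two steel arms end in rubber jaws, 22 mm wide (x), 6 thick, z = 0 to 16 mm, 40 mm apart when open.
- tabs (a point): Midway between the tongs' two yellow grip tabs, at z = 107 mm of the tongs: the tool point goes here, fingers outside the tabs. Each tab, 24 (x) x 6 (y) mm, z = 94 to 140 mm, is one straight piece with the jaw below it. Open: 52 mm over the tabs. Jaw gap = width over the tabs - 12 mm, least 6 mm.
- tongs_l (a joint): Inward slide of the tongs' +y tab and jaw, m: 0 open, 0.017 shut. A spring pushes it open with 4 N (open) to 8 N (shut); a grip of 20 to 30 N is plenty. Carrying the tongs, do not open the fingers past 48 mm or they drop.
- tongs_r (a joint): The same for the -y tab and jaw.
- mat: Black rubber mat, fixed, 200 x 270 x 4 mm, on which the tubes lie. Origin: centre of its underside.
- tube0: Halogen tube (one of up to three; None if absent): a clear glass rod 12 mm thick with a 14 mm square white ceramic block at each end, 118 mm long over the blocks, 0.03 kg. Origin: its centre, on its axis; x along the rod. Lying down, its axis is 7 mm above what it lies on.
- tube1: Halogen tube (one of up to three; None if absent): a clear glass rod 12 mm thick with a 14 mm square white ceramic block at each end, 118 mm long over the blocks, 0.03 kg. Origin: its centre, on its axis; x along the rod. Lying down, its axis is 7 mm above what it lies on.
- tube2: Halogen tube (one of up to three; None if absent): a clear glass rod 12 mm thick with a 14 mm square white ceramic block at each end, 118 mm long over the blocks, 0.03 kg. Origin: its centre, on its axis; x along the rod. Lying down, its axis is 7 mm above what it lies on.
- jug: Blue plastic washer jug, 90 x 150 x 190 mm and a cap; bystander. Origin: centre of underside.
- wiper: Black wiper arm, 400 mm long along its y, 18 mm high, lying; bystander.
- scraper: Grey plastic ice scraper, about 190 mm long along its y, 20 mm high, lying; bystander.
- funnel: Aluminium funnel standing mouth down, 90 mm across, 120 mm high; bystander.
- mug: White ceramic mug, 80 mm across, 92 mm high; bystander.
- spray: Green spray can, 56 mm across, 170 mm high; bystander.
There are look-alikes about, which are no part of the job. Leave any pink or purple look-alike of the tube2 alone.

How it is judged:
By the outcome, as a careful person would: the job done as asked, in the order asked, and still so for the second after the job is handed in, with the robot touching nothing.
Of tube0, tube1, tube2 only 2 to 3 are there at a start; the rules pass over those that are not, and their reading is None.
At some moment in a run one of tube0, tube1, tube2 may be knocked a few centimetres aside while the robot is not near it.
It also fails if it takes over 210 s, if anything falls off the work surface, if the arm or the gripper's body presses on something with over 40 N, if the wrist force passes 120 N, or if a joint passes its speed limit or range.

## Working session

There is one attempt and no reset: what is moved stays moved. The work goes in short steps, Python scripts to look and compute and a tool call to move; the robot and the scene stay as the last step left them, time stands still between calls to the robot, and variables do not carry over. Pictures are saved under pics/ and viewed, and the job is handed in when it is done.

Besides the shell and the picture viewer there is one more tool, called after "Emit:" as name(argument=value, ...) on one line, values as JSON. carry_out: Moves the arm, as the interface text tells. Its arguments: {"type":"object","properties":{"targets":{"type":"array","items":{"type":"array"}}},"required":["targets"]}

```bash
mkdir -p pics; cat > h.py <<'E'
import numpy as np, cv2
from workcell import monitor, vision, order, find_in, regions_of, place_of
def cam(n):
    c=vision.camera_model(n); R,_=cv2.Rodrigues(np.array(c['rvec'],float)); return np.array(c['K'],float),R,np.array(c['tvec'],float).ravel()
def c2w(n,p):
    K,R,t=cam(n); return R.T@(np.array(p)-t)
def proj(n,P):
    K,R,t=cam(n); q=(R@np.atleast_2d(P).T+t[:,None]); q=K@q; return (q[:2]/q[2]).T
def ray(n,uv,z):
    K,R,t=cam(n); d=R.T@np.linalg.inv(K)@np.array([uv[0],uv[1],1.]); o=-R.T@t; return o+d*(z-o[2])/d[2]
def save(n,name,crop=None,scale=1):
    im=vision.get_image(n); 
    if crop: im=im[crop[1]:crop[3],crop[0]:crop[2]]
    if scale!=1: im=cv2.resize(im,None,fx=scale,fy=scale,interpolation=cv2.INTER_CUBIC)
    cv2.imwrite('pics/'+name+'.png',im[...,::-1]); 
E
python3 - <<'E'
from h import *
save('scene','s0',scale=1.5);save('top','t0',scale=1.5)
print(monitor.get_obs())
for n in('scene','top'):
    K,R,t=cam(n);print(n,K.round(1).tolist(),(-R.T@t).round(0),R.round(2).tolist())
E
```

```text
{'t': 0.1, 'qpos': array([-1.22201446e+00,  4.23727311e-01,  1.63059353e+00, -1.69710489e-05,
        1.08863698e+00, -1.90057243e-02]), 'qvel': array([ 0.00283206, -0.00188291, -0.0029187 , -0.00096352,  0.00304782,
        0.00179387]), 'joint_torque': array([-7.62813597e-04, -5.45613992e+01, -2.74322909e+01,  6.45265239e-02,
        1.88211602e-02,  5.34299517e-06]), 'ee_pos': array([ 224.57340726, -582.74833229,  240.71047515]), 'orientation': array([-3.08729887e+00, -5.74235152e-01,  3.75116138e-04]), 'ft_force': array([-0.5211349 ,  0.200791  ,  0.57362739]), 'moment': array([0.02665725, 0.01835129, 0.07161104]), 'width': 87.60629030909831}
scene [[391.6, 0.0, 259.6], [0.0, 391.6, 191.3], [0.0, 0.0, 1.0]] [ 895. -461.  993.] [[0.68, 0.74, -0.01], [0.64, -0.59, -0.49], [-0.37, 0.33, -0.87]]
top [[417.1, 0.0, 251.5], [0.0, 417.1, 191.1], [0.0, 0.0, 1.0]] [ 412. -102. 1348.] [[0.02, -1.0, 0.02], [-1.0, -0.02, -0.09], [0.09, -0.02, -1.0]]
```

View pics/s0.png

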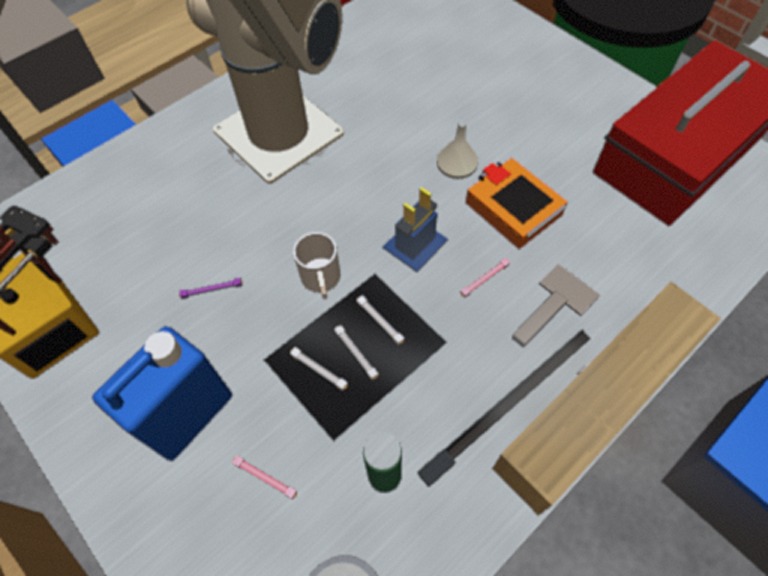

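View pics/t0.png

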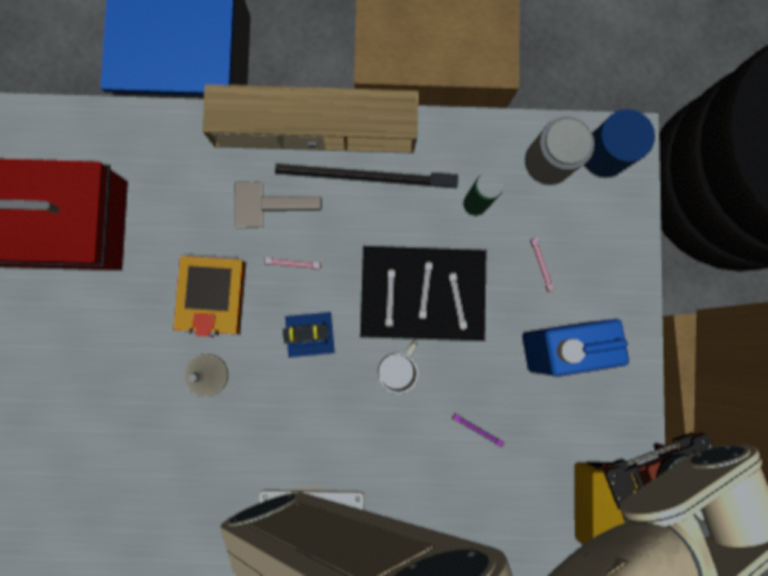

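The scene has three white tubes on the black mat (top view at 390,298; 426,290; 458,300, in the 1.5x picture). The look-alikes are pink at (293,263) and (541,264) and purple at (478,429), all off the mat. The case is at (209,294) with its red pad towards the robot, and the stand is at (308,334). Next I'll measure.

```bash
python3 - <<'E'
from h import *
save('top','t1',(90,150,350,260),3); save('scene','s1',(150,90,400,300),3)
for q in ['case','lid','lid_top','case_hinge','pad','lane1','stand','tongs','tabs','mat','tube0','funnel','mug']:
    for n in('scene','top'):
        try: r=place_of(q,n)
        except Exception as e: print(q,n,e);continue
        print(q,n,[(round(d['confidence'],2),c2w(n,d['point']).round(0).tolist()) for d in r[:6]])
for n in('scene','top'):
    print(proj(n,[[400,0,0]]))
E
```

```text
case scene [(0.7, [538.0, -226.0, 10.0]), (0.56, [514.0, 220.0, 4.0])]
case top [(0.8, [513.0, 225.0, 0.0])]
lid scene it knows: case, case_hinge, funnel, jug, lane, lid_top, mat, mug, pad, scraper, spray, stand, tabs, tongs, tube, wiper
lid top it knows: case, case_hinge, funnel, jug, lane, lid_top, mat, mug, pad, scraper, spray, stand, tabs, tongs, tube, wiper
lid_top scene [(0.93, [498.0, 227.0, 47.0]), (0.36, [512.0, 185.0, 5.0])]
lid_top top [(0.74, [497.0, 224.0, 45.0])]
case_hinge scene [(0.85, [591.0, 220.0, 43.0])]
case_hinge top [(0.93, [591.0, 223.0, 40.0]), (0.68, [516.0, -300.0, 11.0])]
pad scene [(0.64, [462.0, 229.0, 62.0])]
pad top [(0.7, [454.0, 229.0, 57.0])]
lane1 scene [(0.8, [511.0, 184.0, 4.0]), (0.79, [513.0, 262.0, 5.0]), (0.66, [344.0, 232.0, 1.0]), (0.63, [508.0, 225.0, 11.0])]
lane1 top [(0.89, [507.0, 183.0, 6.0])]
stand scene [(0.74, [433.0, 15.0, -5.0]), (0.68, [516.0, -299.0, 8.0]), (0.44, [515.0, -153.0, 10.0])]
stand top [(0.85, [434.0, 16.0, -0.0])]
tongs scene [(0.79, [435.0, 18.0, 6.0]), (0.59, [590.0, 219.0, 42.0]), (0.23, [425.0, -515.0, 6.0])]
tongs top [(0.53, [434.0, 18.0, 11.0])]
tabs scene [(0.78, [432.0, 14.0, 112.0]), (0.71, [536.0, -231.0, 9.0])]
tabs top [(0.59, [439.0, 15.0, 116.0])]
mat scene []
mat top [(0.82, [528.0, -227.0, -2.0])]
tube0 scene [(0.7, [535.0, -227.0, 10.0]), (0.7, [598.0, -484.0, 7.0]), (0.65, [514.0, -297.0, 7.0]), (0.55, [515.0, -154.0, 11.0]), (0.52, [248.0, -346.0, 10.0]), (0.49, [589.0, 60.0, 10.0])]
tube0 top [(0.71, [239.0, -343.0, 7.0]), (0.63, [589.0, 55.0, 6.0]), (0.59, [514.0, -154.0, 8.0]), (0.55, [598.0, -480.0, 8.0]), (0.49, [531.0, -230.0, 10.0]), (0.47, [514.0, -300.0, 15.0])]
funnel scene [(0.83, [348.0, 233.0, -0.0])]
funnel top [(0.92, [344.0, 230.0, -2.0])]
mug scene [(0.69, [359.0, -171.0, 2.0]), (0.63, [435.0, 14.0, 8.0])]
mug top [(0.76, [360.0, -175.0, -2.0])]
[[264.71389562 158.36484457]]
[[210.35169798 233.54879302]]
```

View pics/t1.png

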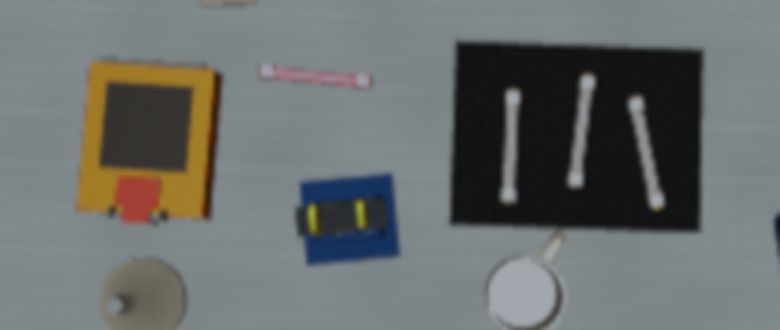

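View pics/s1.png

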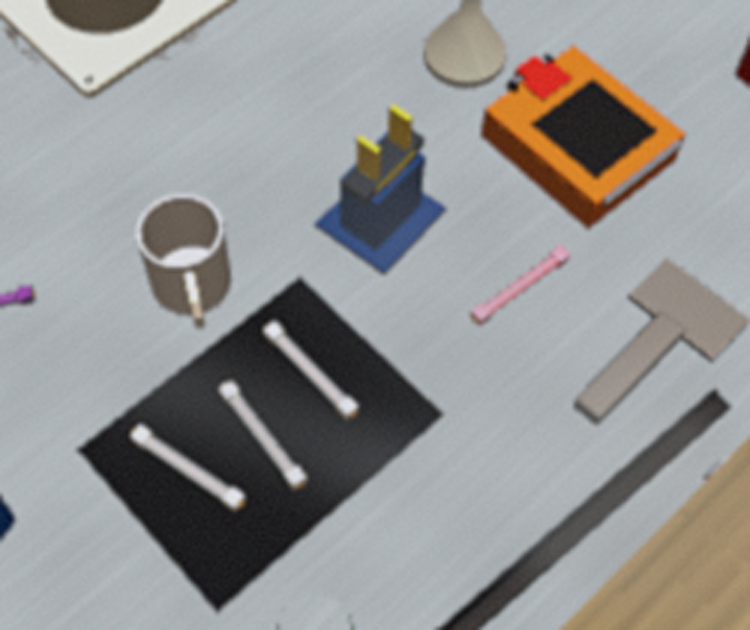

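```bash
cat > fit.py <<'E'
from h import *
from scipy.optimize import minimize
def boxc(x,y,yaw,L,W,z0,z1):
    c,s=np.cos(yaw),np.sin(yaw)
    return np.array([[x+c*a-s*b,y+s*a+c*b,z] for a in(-L/2,L/2) for b in(-W/2,W/2) for z in(z0,z1)])
def sil(n,P,S=8):
    h=cv2.convexHull(proj(n,P).astype(np.float32))
    m=np.zeros((384*2,512*2),np.uint8)
    cv2.fillConvexPoly(m,np.round((h*2+0.5)*16).astype(np.int32),255,lineType=cv2.LINE_AA,shift=4)
    return cv2.resize(m,(512,384),interpolation=cv2.INTER_AREA)/255.
def fit(masks,p0,L,W,z0,z1,step=(6,6,.08)):
    def f(p):
        return sum(np.abs(sil(n,boxc(*p,L,W,z0,z1))-m).sum() for n,m in masks.items())
    sx=np.array([p0]+[np.array(p0)+np.eye(3)[i]*step[i] for i in range(3)])
    r=minimize(f,p0,method='Nelder-Mead',options=dict(initial_simplex=sx,xatol=.02,fatol=.02,maxiter=400))
    return r.x,r.fun
def hullmask(m):
    k,lab,st,_=cv2.connectedComponentsWithStats(m.astype(np.uint8))
    pass
def roi(n,P,mar=8):
    uv=proj(n,P); a=np.zeros((384,512),bool); x0,y0=uv.min(0)-mar; x1,y1=uv.max(0)+mar
    a[max(0,int(y0)):int(y1)+1,max(0,int(x0)):int(x1)+1]=True; return a
def hsv(n): return cv2.cvtColor(vision.get_image(n),cv2.COLOR_RGB2HSV)
def tubes(n_list=('top','scene'),guess=()):
    out=[]
    ims={n:hsv(n) for n in n_list}
    for g in guess:
        ms={}
        for n in n_list:
            H=ims[n]; m=(H[...,2]>95)&(H[...,1]<70)&roi(n,boxc(*g,118,14,4,18),6); ms[n]=m.astype(float)
        out.append(fit(ms,g,118,14,4,18))
    return out
E
python3 - <<'E'
from fit import *
g=(513,223,-.05)
for ns in (('top',),('scene',),('top','scene')):
    ms={}
    for n in ns:
        H=hsv(n); m=((H[...,0]>5)&(H[...,0]<22)&(H[...,1]>140)&roi(n,boxc(*g,156,130,0,48),3)).astype(np.uint8)
        k,lab,st,_=cv2.connectedComponentsWithStats(m); m=(lab==1+np.argmax(st[1:,4])).astype(np.uint8)
        cs,_=cv2.findContours(m,cv2.RETR_EXTERNAL,cv2.CHAIN_APPROX_NONE); h=cv2.convexHull(np.vstack(cs)); mm=np.zeros((384,512)); cv2.fillConvexPoly(mm,h,1); ms[n]=mm
    r=fit(ms,g,156,130,0,48);print('case',ns,r[0].round(3),r[1].round(1),sum(m.sum() for m in ms.values()))
for ns in (('top',),('scene',),('top','scene')):
    ms={}
    for n in ns:
        H=hsv(n); P=boxc(434,16,0.07,90,100,0,6)
        m=((H[...,0]>100)&(H[...,0]<125)&(H[...,1]>120)&roi(n,P,5)).astype(np.uint8)
        cs,_=cv2.findContours(m,cv2.RETR_EXTERNAL,cv2.CHAIN_APPROX_NONE); c=np.vstack(cs)
        print(cv2.minAreaRect(c) , m.sum())
        # foot only
        k=np.zeros((384,512));cv2.fillConvexPoly(k,cv2.convexHull(c),1); ms[n]=k
    r=fit(ms,(434,16,.07),90,100,0,6);print('stand',ns,r[0].round(3),r[1].round(1))
for ns in (('top',),('scene',),('top','scene')):
    for r in tubes(ns,[(514,-154,0),(534,-229,-.1),(515,-299,.15)]): print(ns,r[0].round(3),r[1].round(1))
# tabs yellow
for n in('top','scene'):
    H=hsv(n); m=((H[...,0]>22)&(H[...,0]<35)&(H[...,1]>120)&roi(n,boxc(434,16,0,40,60,100,148),4)).astype(np.uint8)
    k,lab,st,ce=cv2.connectedComponentsWithStats(m)
    for i in range(1,k): print(n,st[i],[ray(n,ce[i],148).round(1)])
E
```

```text
case ('top',) [ 5.1146e+02  2.2473e+02 -4.9000e-02] 150.7 2170.0
case ('scene',) [ 5.10598e+02  2.28034e+02 -1.80000e-02] 161.5 2259.0
case ('top', 'scene') [ 5.11493e+02  2.26177e+02 -3.00000e-02] 320.6 4428.0
((206.02052307128906, 222.72543334960938), (26.43643569946289, 29.967330932617188), 84.80557250976562) 495
stand ('top',) [4.34962e+02 1.38170e+01 1.25000e-01] 97.1
((279.0, 159.00001525878906), (25.45584487915039, 39.59797668457031), 45.0) 301
stand ('scene',) [4.33087e+02 2.03250e+01 1.38000e-01] 225.5
((206.02052307128906, 222.72543334960938), (26.43643569946289, 29.967330932617188), 84.80557250976562) 496
((279.2500305175781, 159.25001525878906), (26.16295051574707, 39.59797668457031), 45.0) 301
stand ('top', 'scene') [4.33444e+02 1.77850e+01 1.02000e-01] 357.9
('top',) [ 5.17747e+02 -1.56045e+02 -3.10000e-02] 62.5
('top',) [ 5.35531e+02 -2.30787e+02 -1.07000e-01] 66.3
('top',) [ 5.13967e+02 -3.01799e+02  2.13000e-01] 79.5
('scene',) [ 5.15578e+02 -1.53470e+02 -3.20000e-02] 355.3
('scene',) [ 5.33326e+02 -2.28954e+02 -1.11000e-01] 218.4
('scene',) [ 5.12482e+02 -2.99087e+02  2.16000e-01] 264.5
('top', 'scene') [ 5.16333e+02 -1.54390e+02 -1.80000e-02] 423.7
('top', 'scene') [ 5.34574e+02 -2.29541e+02 -1.11000e-01] 288.4
('top', 'scene') [ 5.12897e+02 -2.99507e+02  2.17000e-01] 346.5
top [209 217   3   9  26] [array([436.6,  -9. , 148. ])]
top [193 218   4  10  31] [array([431.1,  35.6, 148. ])]
scene [280 125   7   6  19] [array([434.2,  36.5, 148. ])]
scene [269 136   8   6  20] [array([441.3,  -8.7, 148. ])]
scene [277 141  11  11  11] [array([476.3,  -8.3, 148. ])]
```

```bash
cat > ov.py <<'E'
from fit import *
def wires(n,name,crop,boxes,scale=6,pts=()):
    im=vision.get_image(n); x0,y0,x1,y1=crop
    im=cv2.resize(im[y0:y1,x0:x1],None,fx=scale,fy=scale,interpolation=cv2.INTER_CUBIC)[...,::-1].copy()
    for b in boxes:
        P=(proj(n,boxc(*b))-[x0,y0]+.5)*scale; P=np.round(P).astype(int)
        for i in range(8):
            for j in range(i):
                if bin(i^j).count('1')==1: cv2.line(im,P[i].tolist(),P[j].tolist(),(0,255,0),1)
    for p in pts:
        u=(proj(n,[p])[0]-[x0,y0]+.5)*scale; cv2.circle(im,np.round(u).astype(int).tolist(),3,(255,0,255),-1)
    cv2.imwrite('pics/'+name+'.png',im)
E
python3 - <<'E'
from ov import *
B=[(511.5,225.5,-.045,156,130,0,48),(434.5,15.5,.12,90,100,0,6),(434.5,15.5,.12,46,72,0,88)]
wires('top','ot1',(105,160,235,245),B,6)
wires('scene','os1',(240,90,390,190),B,5)
E
```

```text
(no output)
```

View pics/ot1.png

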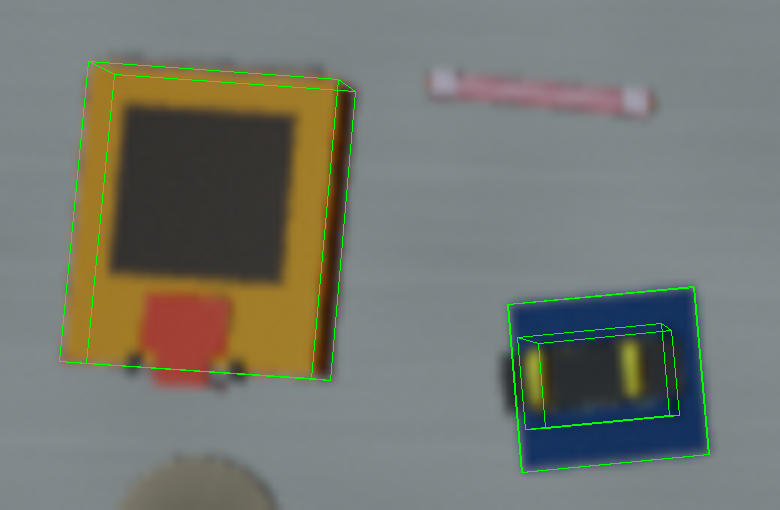

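View pics/os1.png

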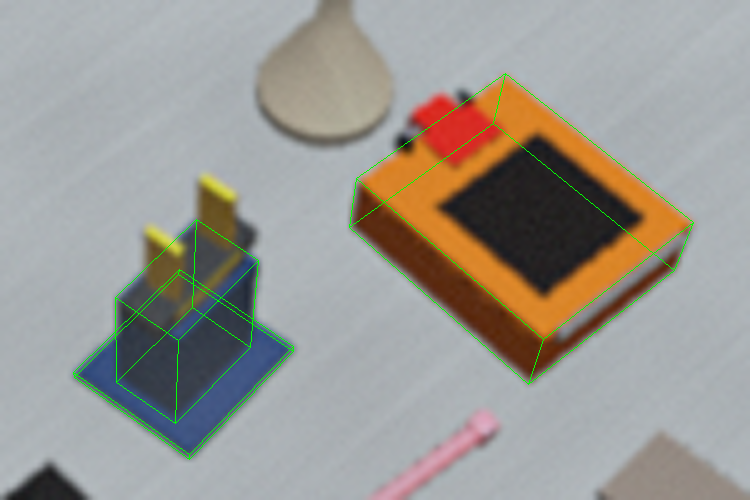

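The wireframes fit in both views: the case is at (511.5, 225.5), yaw -2.6°, and the stand at (434.5, 15.5), yaw about +6.9°. I'll move to above the pad with closed fingers.

Emit:
carry_out(targets=[[[0,0,-24],[195,400,40],0],[[0,0,-24],[195,400,40],0],[[0,0,-24],[195,400,40],0],[[0,0,-24],[195,400,40],0],[[0,0,-24],[195,400,40],0],[[0,0,-24],[195,400,40],0],[[0,0,-24],[195,400,40],0],[[0,0,-24],[195,400,40],0],[[0,0,-24],[195,400,40],0],[[0,0,-24],[195,400,40],0]])

```text
t: 3.03
ee_pos: [406.9, -208.6, 279.1]
orientation: [3.14, -0.081, 0.001]
ft_force: [0.7, 0.5, -0.7]
width: 24.6
```

Emit:
carry_out(targets=[[[0,0,0],[20,140,0],0],[[0,0,0],[55,412,-20],0],[[0,0,0],[55,412,-20],0],[[0,0,0],[55,412,-20],0],[[0,0,0],[55,412,-20],0],[[0,0,0],[55,412,-20],0],[[0,0,0],[55,412,-20],0],[[0,0,0],[55,412,-20],0],[[0,0,0],[55,412,-20],0],[[0,0,0],[55,412,-20],0]])

```text
t: 3.87
ee_pos: [461.3, 203.9, 258.8]
orientation: [-3.14, 0.08, -0.001]
ft_force: [0.7, -0.6, -0.2]
width: 0.5
```

```bash
python3 - <<'E'
from h import *
o=monitor.get_obs(); print(o['qpos'].round(3),o['ee_pos'].round(1),o['ft_force'].round(2))
E
```

```text
[ 0.393  0.223  1.877 -0.     1.041  2.014] [461.3 203.9 258.8] [ 0.7  -0.57 -0.24]
```

Emit:
carry_out(targets=[[[0,0,0],[0,24,-40],0],[[0,0,0],[0,24,-80],0],[[0,0,0],[0,24,-120],0],[[0,0,0],[0,24,-150],0],[[0,0,0],[0,24,-160],0],[[0,0,0],[0,24,-166],0],[[0,0,0],[0,24,-168],0],[[0,0,0],[0,24,-168],0]])

```text
t: 4.53
ee_pos: [462.5, 225.8, 91.8]
orientation: [-3.14, 0.081, -0.003]
ft_force: [0.2, -0.4, -0.1]
width: 0.3
```

```bash
python3 - <<'E'
from h import *
o=monitor.get_obs(); print(o['t'],o['qpos'].round(3),o['ee_pos'].round(1),o['ft_force'].round(2))
save('top','t2',(100,150,260,270),4); save('scene','s2',(240,60,400,190),4)
E
```

```text
4.5333 [0.431 0.496 1.962 0.    0.681 2.053] [462.5 225.8  91.8] [ 0.25 -0.35 -0.06]
```

View pics/s2.png

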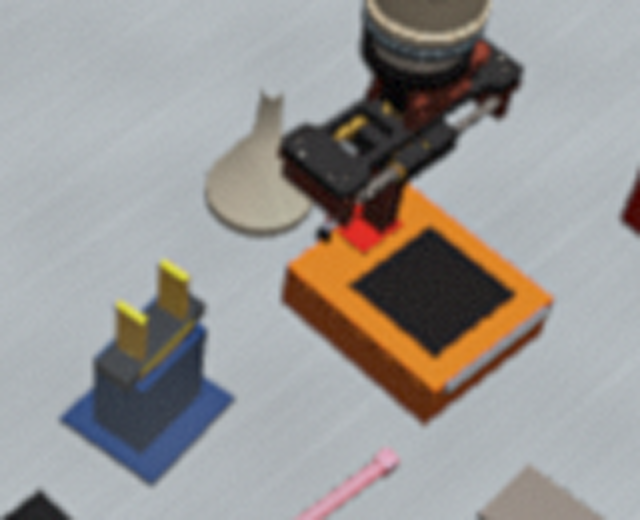

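Emit:
carry_out(targets=[[[0,0,0],[0,1,-3],0],[[0,0,0],[0,1,-6],0],[[0,0,0],[0,1,-8],0],[[0,0,0],[0,1,-10],0],[[0,0,0],[0,1,-12],0],[[0,0,0],[0,1,-13],0]])

```text
t: 5.13
ee_pos: [462.3, 226.7, 77.8]
orientation: [-3.14, 0.08, -0.003]
ft_force: [2.0, -1.5, 3.6]
width: 0.5
```

Emit:
carry_out(targets=[[[0,0,0],[0,0,-1],0],[[0,0,0],[0,0,-2],0],[[0,0,0],[0,0,-3],0],[[0,0,0],[0,0,-3],0],[[0,0,0],[0,0,-3],0]])

```text
t: 5.55
ee_pos: [461.9, 226.8, 74.8]
orientation: [-3.14, 0.08, -0.001]
ft_force: [3.1, 0.6, 3.9]
width: 0.6
```

```bash
python3 - <<'E'
from h import *
for i in range(4):
    save('scene','s3',(240,60,400,190),4)
    o=monitor.get_obs(); print(o['t'],o['ee_pos'].round(1),o['ft_force'].round(2))
E
```

```text
5.6 [461.9 226.8  74.9] [2.2  0.46 3.51]
5.65 [461.8 226.8  74.9] [2.94 0.94 4.27]
5.7 [461.8 226.8  74.9] [3.29 0.73 4.39]
5.75 [461.8 226.8  74.9] [2.83 0.43 5.06]
```

Emit:
carry_out(targets=[[[0,0,0],[0,0,-1],0],[[0,0,0],[0,0,-2],0],[[0,0,0],[0,0,-2],0],[[0,0,0],[0,0,-2],0]])

```text
t: 6.08
ee_pos: [462.0, 226.8, 73.1]
orientation: [-3.14, 0.08, -0.002]
ft_force: [1.6, 0.4, 8.9]
width: 0.4
```

```bash
python3 - <<'E'
from h import *
for i in range(3):
    save('scene','s3',(240,60,400,190),4)
    o=monitor.get_obs(); print(o['t'],o['ee_pos'].round(1),o['ft_force'].round(2))
E
```

```text
6.1333 [462.  226.8  73.2] [2.56 0.06 7.51]
6.1833 [462.  226.8  73.2] [ 2.51 -0.24  8.37]
6.2333 [462.  226.8  73.2] [2.14 0.08 9.51]
```

```bash
cat > arc.py <<'E'
import numpy as np
def E(th,r,n): return np.array([-r*np.cos(th)+n*np.sin(th), r*np.sin(th)+n*np.cos(th)])
def table(r,n,ths,base):
    b=E(base,r,n)
    for t in ths:
        d=E(t,r,n)-b; print(round(t,2),[round(d[0],1),round(-.045*d[0],1),round(d[1],1)])
E
python3 -c "
from arc import *
for k in range(4): print(k);table(137.5,14.2,np.arange(1,11)*.04+k*.4,k*.4)"
```

```text
0
0.04 [np.float64(0.7), np.float64(-0.0), np.float64(5.5)]
0.08 [np.float64(1.6), np.float64(-0.1), np.float64(10.9)]
0.12 [np.float64(2.7), np.float64(-0.1), np.float64(16.4)]
0.16 [np.float64(4.0), np.float64(-0.2), np.float64(21.7)]
0.2 [np.float64(5.6), np.float64(-0.3), np.float64(27.0)]
0.24 [np.float64(7.3), np.float64(-0.3), np.float64(32.3)]
0.28 [np.float64(9.3), np.float64(-0.4), np.float64(37.4)]
0.32 [np.float64(11.4), np.float64(-0.5), np.float64(42.5)]
0.36 [np.float64(13.8), np.float64(-0.6), np.float64(47.5)]
0.4 [np.float64(16.4), np.float64(-0.7), np.float64(52.4)]
1
0.44 [np.float64(2.8), np.float64(-0.1), np.float64(4.8)]
0.48 [np.float64(5.7), np.float64(-0.3), np.float64(9.5)]
0.52 [np.float64(8.8), np.float64(-0.4), np.float64(14.0)]
0.56 [np.float64(12.2), np.float64(-0.5), np.float64(18.4)]
0.6 [np.float64(15.7), np.float64(-0.7), np.float64(22.7)]
0.64 [np.float64(19.3), np.float64(-0.9), np.float64(26.9)]
0.68 [np.float64(23.1), np.float64(-1.0), np.float64(30.9)]
0.72 [np.float64(27.1), np.float64(-1.2), np.float64(34.7)]
0.76 [np.float64(31.2), np.float
[... 570 characters left out ...]
p.float64(43.7), np.float64(-2.0), np.float64(23.2)]
1.2 [np.float64(49.0), np.float64(-2.2), np.float64(24.8)]
3
1.24 [np.float64(5.4), np.float64(-0.2), np.float64(1.4)]
1.28 [np.float64(10.8), np.float64(-0.5), np.float64(2.5)]
1.32 [np.float64(16.2), np.float64(-0.7), np.float64(3.4)]
1.36 [np.float64(21.7), np.float64(-1.0), np.float64(4.1)]
1.4 [np.float64(27.2), np.float64(-1.2), np.float64(4.6)]
1.44 [np.float64(32.7), np.float64(-1.5), np.float64(4.9)]
1.48 [np.float64(38.3), np.float64(-1.7), np.float64(4.9)]
1.52 [np.float64(43.8), np.float64(-2.0), np.float64(4.7)]
1.56 [np.float64(49.3), np.float64(-2.2), np.float64(4.3)]
1.6 [np.float64(54.8), np.float64(-2.5), np.float64(3.7)]
```

Emit:
carry_out(targets=[[[0,0,0],[0,0,1.5],0],[[0,0,0],[0.4,0,3],0],[[0,0,0],[0.6,0,5],0],[[0,0,0],[1,0,7.5],0],[[0,0,0],[1.6,0,11],0],[[0,0,0],[1.6,0,11],0]])

```text
t: 6.73
ee_pos: [463.0, 226.5, 84.1]
orientation: [3.141, -0.08, -0.0]
ft_force: [1.1, 1.3, 2.8]
width: 0.3
```

```bash
python3 - <<'E'
from h import *
for i in range(2):
    save('scene','s4',(240,60,400,190),4)
    o=monitor.get_obs(); print(o['t'],o['ee_pos'].round(1),o['ft_force'].round(2))
E
```

```text
6.7833 [462.9 226.5  83.9] [2.29 1.   2.97]
6.8333 [462.9 226.5  83.7] [2.74 1.34 2.44]
```

View pics/s4.png

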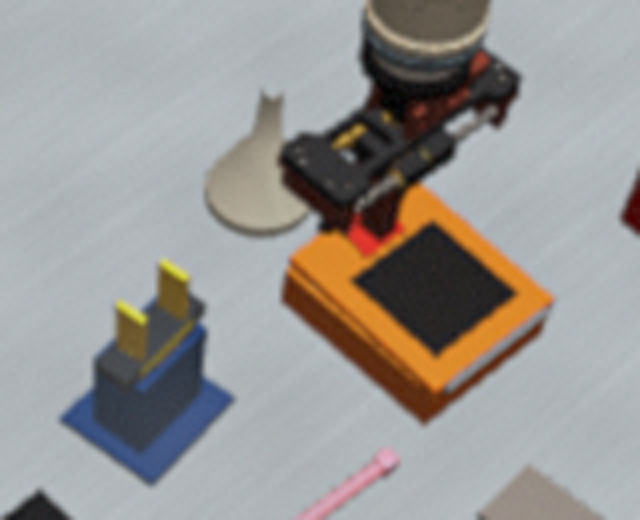

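The lid is freed and following the finger, with about 2.7 N on it. I'll continue the arc.

Emit:
carry_out(targets=[[[0,0,0],[1.1,0,5.5],0],[[0,0,0],[2.4,0,10.8],0],[[0,0,0],[4,-0.1,16.1],0],[[0,0,0],[5.7,-0.2,21.4],0],[[0,0,0],[7.7,-0.3,26.5],0],[[0,0,0],[9.8,-0.4,31.6],0],[[0,0,0],[12.2,-0.5,36.6],0],[[0,0,0],[14.8,-0.6,41.5],0]])

```text
t: 7.5
ee_pos: [477.9, 225.8, 125.7]
orientation: [3.14, -0.08, -0.001]
ft_force: [-0.5, -0.4, 1.9]
width: 0.5
```

Emit:
carry_out(targets=[[[0,0,0],[2.8,-0.1,4.8],0],[[0,0,0],[5.7,-0.3,9.5],0],[[0,0,0],[8.8,-0.4,14],0],[[0,0,0],[12.2,-0.5,18.4],0],[[0,0,0],[15.7,-0.7,22.7],0],[[0,0,0],[19.3,-0.9,26.9],0],[[0,0,0],[23.1,-1,30.9],0],[[0,0,0],[27.1,-1.2,34.7],0],[[0,0,0],[31.2,-1.4,38.4],0],[[0,0,0],[35.5,-1.6,41.9],0]])

```text
t: 8.33
ee_pos: [513.8, 224.4, 167.4]
orientation: [-3.14, 0.08, -0.0]
ft_force: [0.6, 0.4, 2.2]
width: 0.7
```

```bash
python3 - <<'E'
from h import *
save('scene','s5',(240,60,400,190),4)
o=monitor.get_obs(); print(o['t'],o['ee_pos'].round(1),o['ft_force'].round(2))
E
```

```text
8.3833 [515.  224.5 168.1] [ 1.45 -0.93  3.33]
```

View pics/s5.png

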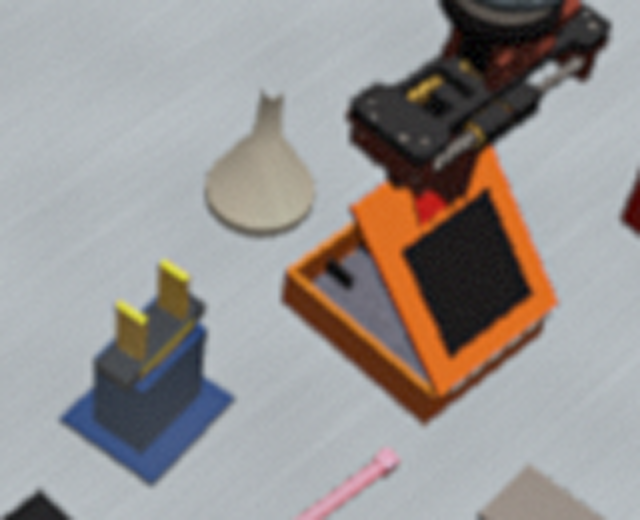

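The lid is at about 0.8 rad and still rests on the finger.

Emit:
carry_out(targets=[[[0,0,0],[4.4,-0.2,3.3],0],[[0,0,0],[8.9,-0.4,6.5],0],[[0,0,0],[13.6,-0.6,9.5],0],[[0,0,0],[18.4,-0.8,12.3],0],[[0,0,0],[23.3,-1,14.8],0],[[0,0,0],[28.3,-1.3,17.2],0],[[0,0,0],[33.3,-1.5,19.4],0],[[0,0,0],[38.5,-1.7,21.4],0],[[0,0,0],[43.7,-2,23.2],0],[[0,0,0],[49,-2.2,24.8],0]])

```text
t: 9.22
ee_pos: [562.8, 222.0, 192.0]
orientation: [3.14, -0.08, -0.0]
ft_force: [0.7, -0.2, 0.8]
width: 0.3
```

Emit:
carry_out(targets=[[[0,0,0],[5,-0.2,1.4],0],[[0,0,0],[10,-0.5,2.5],0],[[0,0,0],[15,-0.7,3.4],0],[[0,0,0],[19,-0.9,4],0],[[0,0,0],[23,-1,4.4],0],[[0,0,0],[27,-1.2,4.6],0],[[0,0,0],[30,-1.4,4.8],0],[[0,0,0],[33,-1.5,4.9],0],[[0,0,0],[36,-1.6,4.9],0],[[0,0,0],[39,-1.8,4.9],0]])

```text
t: 10.05
ee_pos: [601.5, 220.4, 196.7]
orientation: [3.141, -0.08, -0.0]
ft_force: [0.8, -0.6, -0.8]
width: 0.5
```

```bash
python3 - <<'E'
from h import *
save('scene','s6',(240,40,400,190),4)
o=monitor.get_obs(); print(o['t'],o['ee_pos'].round(1),o['ft_force'].round(2))
E
```

```text
10.1 [602.1 220.3 196.8] [ 1.85 -0.6  -0.39]
```

View pics/s6.png

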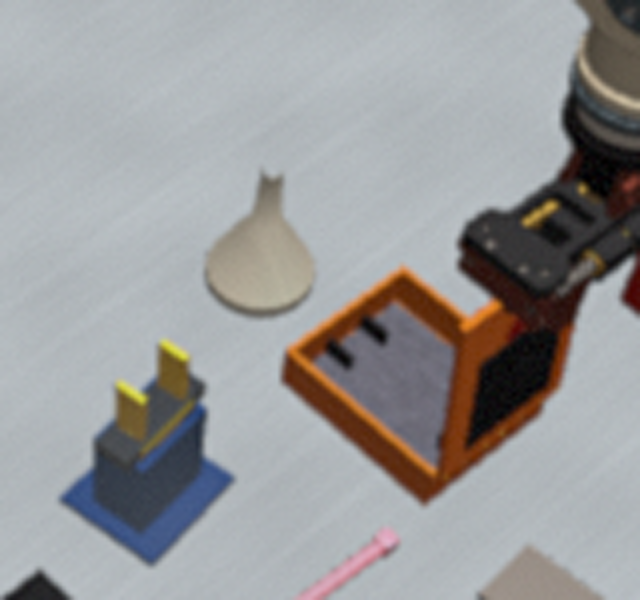

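Emit:
carry_out(targets=[[[0,0,0],[3,-0.1,0],0],[[0,0,0],[6,-0.2,0],0],[[0,0,0],[9,-0.4,0],0],[[0,0,0],[12,-0.5,0],0],[[0,0,0],[15,-0.7,0],0],[[0,0,0],[18,-0.8,0],0],[[0,0,0],[21,-0.9,0],0],[[0,0,0],[26,-1,0],0],[[0,0,0],[35,-1,10],0],[[0,0,0],[35,-1,30],0]])

```text
t: 10.93
ee_pos: [636.1, 218.8, 224.4]
orientation: [3.139, -0.08, -0.007]
ft_force: [-0.1, -0.7, -0.1]
width: 0.5
```

```bash
python3 - <<'E'
from h import *
save('scene','s7',(240,40,400,190),4)
o=monitor.get_obs(); print(o['t'],o['ee_pos'].round(1),o['ft_force'].round(2),o['qpos'].round(2))
E
```

```text
10.9833 [638.2 219.6 230.2] [ 1.83 -0.46  2.9 ] [ 0.31  0.51  1.52 -0.    1.11  1.94]
```

View pics/s7.png

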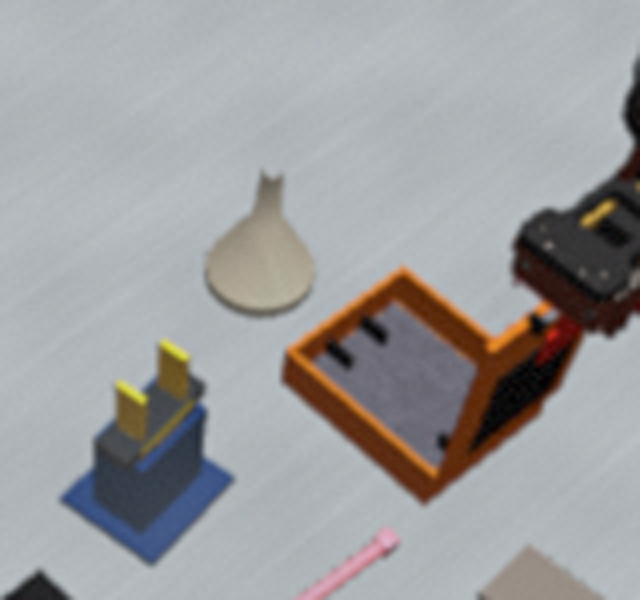

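Emit:
carry_out(targets=[[[0,0,0],[0,0,40],0],[[0,0,5],[-20,-20,50],0],[[0,0,9.5],[-203,-204,40],80],[[0,0,9.5],[-203,-204,40],80],[[0,0,9.5],[-203,-204,40],80],[[0,0,9.5],[-203,-204,40],80],[[0,0,9.5],[-203,-204,40],80],[[0,0,9.5],[-203,-204,40],80],[[0,0,9.5],[-203,-204,40],80],[[0,0,9.5],[-203,-204,40],80]])

```text
t: 11.82
ee_pos: [431.4, 14.0, 266.7]
orientation: [3.137, 0.176, -0.001]
ft_force: [0.3, 0.2, 0.3]
width: 50.3
```

```bash
python3 - <<'E'
from ov import *
o=monitor.get_obs(); print(o['t'],o['ee_pos'].round(1),o['orientation'].round(3),o['ft_force'].round(2),o['qpos'].round(2))
cx,cy,y=434.5,15.5,.12
B=[(434.5,15.5,.12,46,72,0,88)]
for s in(23,-23): B.append((cx-np.sin(y)*s,cy+np.cos(y)*s,y,24,6,102,148))
B.append((cx,cy,y,30,90,88,102))
B.append((511.5,225.5,-.045,156,130,0,40))
wires('scene','os2',(240,80,400,190),B,5)
E
```

```text
11.8167 [431.4  14.  266.7] [ 3.137e+00  1.760e-01 -1.000e-03] [0.35 0.22 0.33] [ 0.    0.1   2.01 -0.    1.03  1.46]
```

View pics/os2.png

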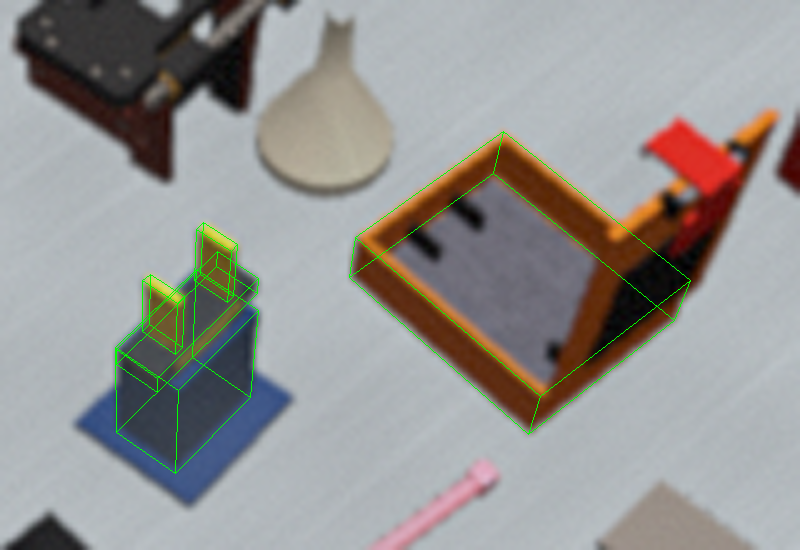

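Emit:
carry_out(targets=[[[0,0,0.5],[3,1.5,-30],80],[[0,0,0.5],[3,1.5,-60],80],[[0,0,0.5],[3,1.5,-90],80],[[0,0,0.5],[3,1.5,-110],80],[[0,0,0.5],[3,1.5,-125],80],[[0,0,0.5],[3,1.5,-135],80],[[0,0,0.5],[3,1.5,-142],80],[[0,0,0.5],[3,1.5,-142],80],[[0,0,0.5],[3,1.5,-142],80]])

```text
t: 12.62
ee_pos: [437.3, 17.4, 124.6]
orientation: [-3.135, -0.195, -0.0]
ft_force: [0.8, -0.8, -0.4]
width: 79.8
```

```bash
python3 - <<'E'
from ov import *
save('scene','s8',(240,80,340,190),5)
save('top','t8',(150,180,260,260),6)
o=monitor.get_obs(); print(o['t'],o['ee_pos'].round(1),o['orientation'].round(3),o['ft_force'].round(2),o['qpos'].round(2))
E
```

```text
12.7167 [437.3  17.2 125.3] [3.136e+00 1.940e-01 2.000e-03] [-0.62 -0.48 -0.25] [0.01 0.35 2.11 0.   0.68 1.46]
```

View pics/s8.png

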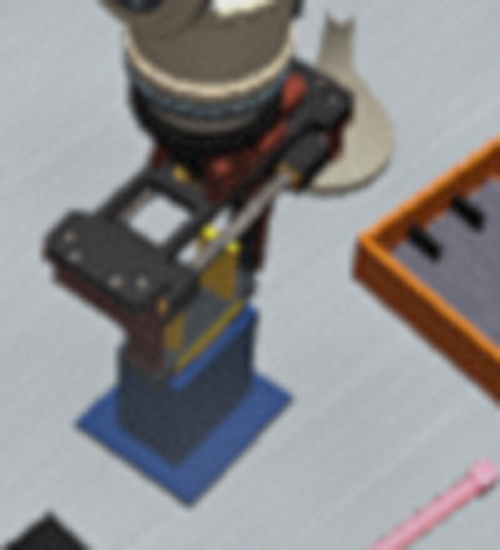

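Emit:
carry_out(targets=[[[0,0,0],[-2.5,-1.7,-1.5],60],[[0,0,0],[-2.5,-1.7,-1.5],45],[[0,0,0],[-2.5,-1.7,-1.5],45],[[0,0,0],[-2.5,-1.7,-1.5],45],[[0,0,0],[-2.5,-1.7,-1.5],45],[[0,0,0],[-2.5,-1.7,-1.5],45],[[0,0,0],[-2.5,-1.7,-1.5],45]])

```text
t: 13.3
ee_pos: [434.0, 15.1, 123.5]
orientation: [3.136, 0.194, 0.001]
ft_force: [-0.6, -0.1, 4.6]
width: 45.5
```

```bash
python3 - <<'E'
from ov import *
save('scene','s9',(240,80,340,190),5)
o=monitor.get_obs(); print(o['t'],o['ee_pos'].round(1),o['orientation'].round(3),o['ft_force'].round(2),o['width'])
E
```

```text
13.35 [434.1  15.1 123.5] [3.136e+00 1.940e-01 1.000e-03] [-0.54  0.48  5.24] 45.20349162388886
```

View pics/s9.png

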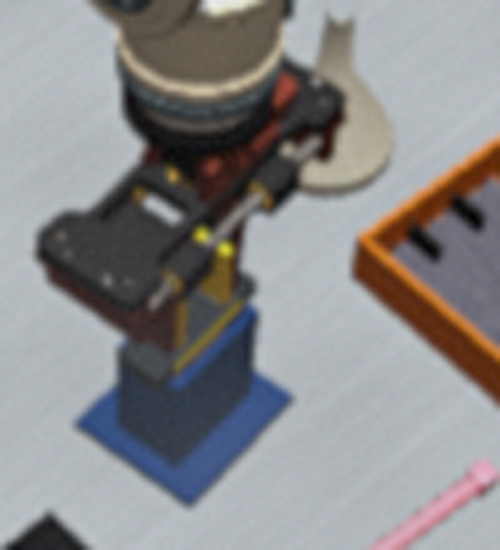

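Emit:
carry_out(targets=[[[0,0,0],[0,0,3],45],[[0,0,0],[0,0,8],45],[[0,0,0],[0,0,18],45],[[0,0,0],[0,0,30],45],[[0,0,0],[0,0,45],45],[[0,0,0],[0,0,60],45],[[0,0,0],[0,0,80],45],[[0,0,0],[0,0,100],45],[[0,0,0],[0,0,115],45],[[0,0,0],[0,0,115],45]])

```text
t: 14.18
ee_pos: [435.5, 15.2, 241.1]
orientation: [3.135, 0.194, 0.008]
ft_force: [1.3, -0.2, -0.8]
width: 44.9
```

```bash
python3 - <<'E'
from ov import *
save('scene','s10',(220,60,340,190),5)
o=monitor.get_obs(); print(o['t'],o['ee_pos'].round(1),o['orientation'].round(3),o['ft_force'].round(2),o['width'])
E
```

```text
14.2333 [434.7  15.2 239.5] [3.135 0.194 0.005] [-0.15  0.75 -1.4 ] 44.98408240372111
```

View pics/s10.png

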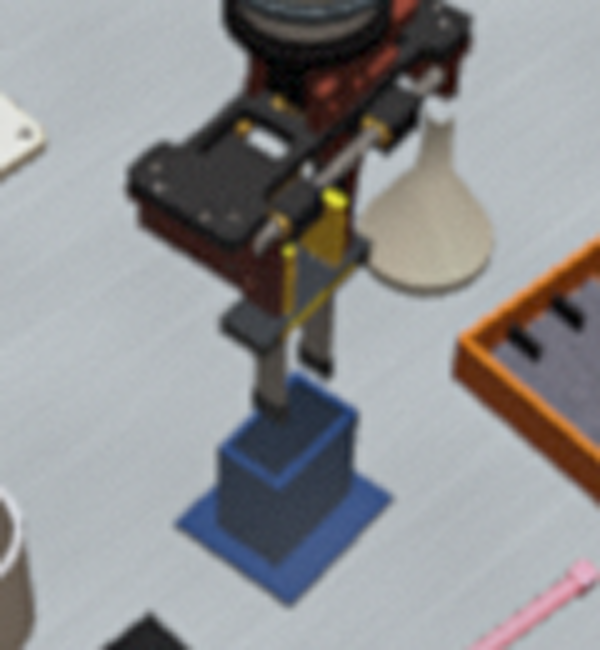

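Emit:
carry_out(targets=[[[0,0,-4],[20,-42,0],45],[[0,0,-8.8],[81.5,-170,0],45],[[0,0,-8.8],[81.5,-170,0],45],[[0,0,-8.8],[81.5,-170,0],45],[[0,0,-8.8],[81.5,-170,0],45],[[0,0,-8.8],[81.5,-170,0],45],[[0,0,-8.8],[81.5,-170,0],45],[[0,0,-8.8],[81.5,-170,0],45]])

```text
t: 14.9
ee_pos: [514.1, -154.1, 236.8]
orientation: [-3.14, 0.048, 0.005]
ft_force: [-0.7, 0.1, -0.7]
width: 45.0
```

```bash
cat > st.py <<'E'
from ov import *
def st():
    o=monitor.get_obs(); v=o['orientation']; yaw=2*np.arctan2(v[1],v[0]); yaw=(yaw+np.pi/2)%np.pi-np.pi/2
    print('t',round(o['t'],2),o['ee_pos'].round(1),'yawdeg',round(np.degrees(yaw),2),o['ft_force'].round(2),'w',round(o['width'],1)); return o,yaw
def tongboxes(o,yaw,dz=115.5,dx=0,dy=0):
    x,y,z=o['ee_pos']; z=z-dz; g=o['width']-12; B=[]
    c,s=np.cos(yaw),np.sin(yaw); x+=c*dx-s*dy; y+=s*dx+c*dy
    for k in(1,-1):
        d=k*(g/2+3); B.append((x-s*d,y+c*d,yaw,22,6,z,z+16))
    B.append((x,y,yaw,30,90,z+80,z+94)); return B
E
python3 - <<'E'
from st import *
o,yaw=st()
T=[(516.5,-154.5,-.031),(534.5,-229.5,-.11),(513,-300,.215)]
B=[t+(118,14,4,18) for t in T]+tongboxes(o,yaw)
wires('scene','o3s',(170,110,320,230),B,5)
wires('top','o3t',(200,130,340,240),B,5)
E
```

```text
t 14.9 [ 514.1 -154.1  236.8] yawdeg -1.74 [-0.75  0.06 -0.65] w 45.0
```

View pics/o3s.png

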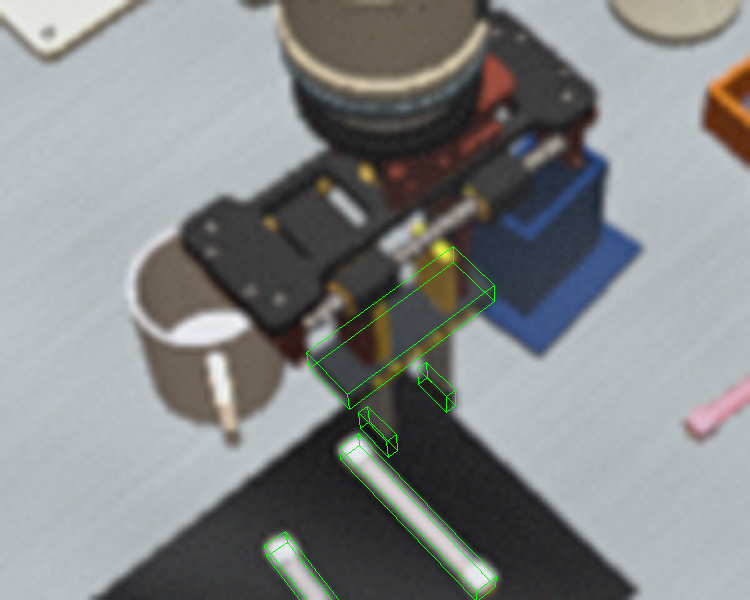

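View pics/o3t.png

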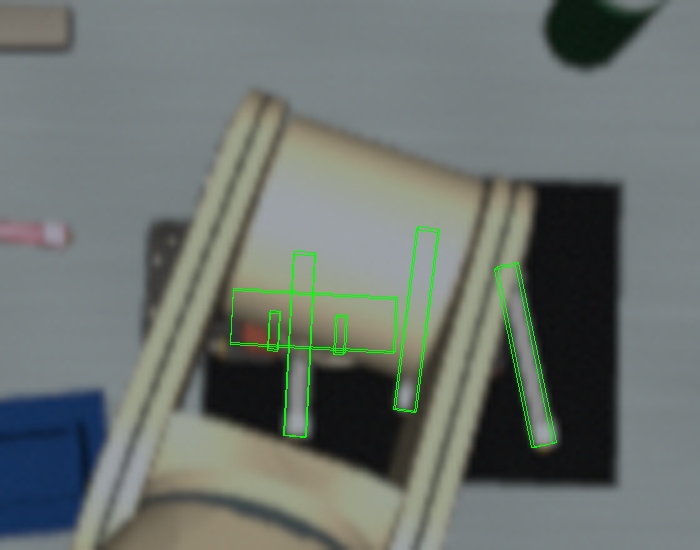

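Emit:
carry_out(targets=[[[0,0,0],[2,-0.7,-30],45],[[0,0,0],[2,-0.7,-60],45],[[0,0,0],[2,-0.7,-85],45],[[0,0,0],[2,-0.7,-100],45],[[0,0,0],[2,-0.7,-108],45],[[0,0,0],[2,-0.7,-113],45],[[0,0,0],[2,-0.7,-115],45],[[0,0,0],[2,-0.7,-115],45],[[0,0,0],[2,-0.7,-115],45]])

```text
t: 15.75
ee_pos: [518.0, -155.6, 124.2]
orientation: [3.141, -0.047, 0.003]
ft_force: [0.8, -0.4, -1.1]
width: 45.3
```

```bash
python3 - <<'E'
from st import *
o,yaw=st()
T=[(516.5,-154.5,-.031),(534.5,-229.5,-.11),(513,-300,.215)]
B=[t+(118,14,4,18) for t in T]+tongboxes(o,yaw)
wires('scene','o4s',(170,110,320,230),B,5)
E
```

```text
t 15.75 [ 518.  -155.6  124.2] yawdeg -1.71 [ 0.77 -0.43 -1.08] w 45.3
```

View pics/o4s.png

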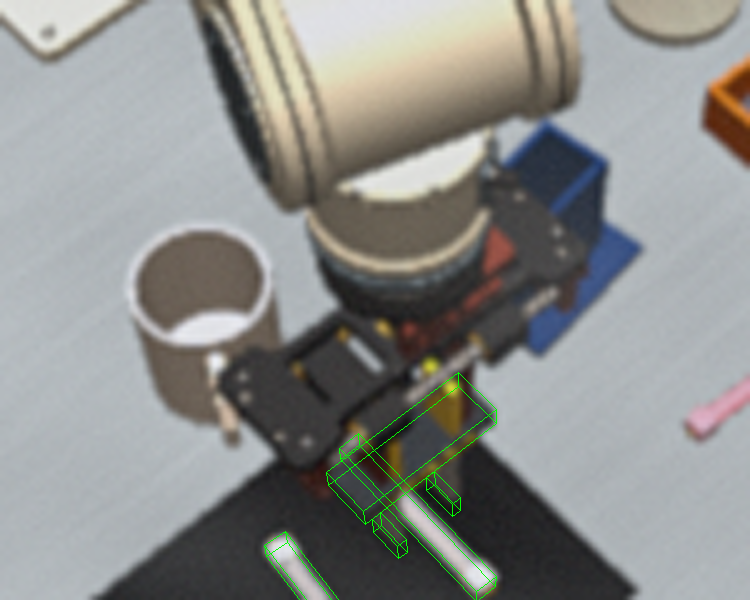

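Emit:
carry_out(targets=[[[0,0,0],[0,0,-1.5],45],[[0,0,0],[0,0,-1.5],40],[[0,0,0],[0,0,-1.5],30],[[0,0,0],[0,0,-1.5],15],[[0,0,0],[0,0,-1.5],15],[[0,0,0],[0,0,-1.5],15],[[0,0,0],[0,0,-1.5],15]])

```text
t: 16.38
ee_pos: [517.4, -155.6, 121.9]
orientation: [3.141, -0.047, 0.0]
ft_force: [-1.4, 0.1, -0.4]
width: 21.6
```

```bash
python3 - <<'E'
from st import *
st()
E
```

```text
t 16.38 [ 517.4 -155.6  121.9] yawdeg -1.73 [-1.36  0.11 -0.42] w 21.6
```

Emit:
carry_out(targets=[[[0,0,0],[0,0,0],15],[[0,0,0],[0,0,0],15],[[0,0,0],[0,0,5],15],[[0,0,0],[0,0,10],15],[[0,0,0],[0,0,20],15],[[0,0,0],[0,0,30],15],[[0,0,0],[0,0,40],15],[[0,0,0],[0,0,40],15]])

```text
t: 17.05
ee_pos: [518.8, -156.0, 164.4]
orientation: [3.14, -0.047, 0.006]
ft_force: [0.4, -1.0, -1.2]
width: 21.5
```

```bash
python3 - <<'E'
from st import *
o,yaw=st()
wires('scene','o5s',(170,110,320,230),[],5)
E
```

```text
t 17.05 [ 518.8 -156.   164.4] yawdeg -1.73 [ 0.36 -0.96 -1.23] w 21.5
```

View pics/o5s.png

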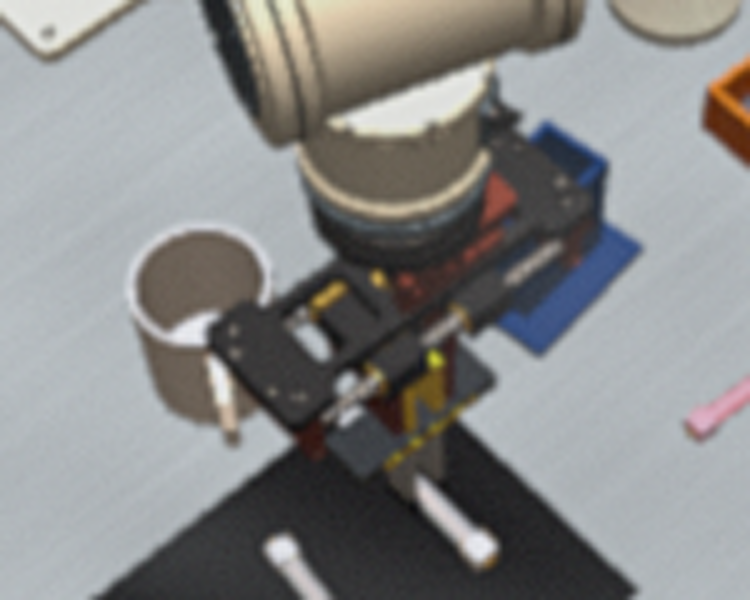

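Emit:
carry_out(targets=[[[0,0,0],[0,0,35],15],[[0,0,0],[0,10,70],15],[[0,0,-0.9],[-4,170,74],15],[[0,0,-0.9],[-4,170,74],15],[[0,0,-0.9],[-4,170,74],15],[[0,0,-0.9],[-4,170,74],15],[[0,0,-0.9],[-8,340,74],15],[[0,0,-0.9],[-8,340,74],15],[[0,0,-0.9],[-8,340,74],15],[[0,0,-0.9],[-8,340,74],15]])

```text
t: 17.93
ee_pos: [508.7, 183.0, 235.7]
orientation: [3.141, -0.072, -0.0]
ft_force: [0.6, 0.2, -2.4]
width: 21.4
```

Emit:
carry_out(targets=[[[0,0,0],[0,3,0],15],[[0,0,0],[0,3,0],15],[[0,0,0],[0,3,0],15]])

```text
t: 18.18
ee_pos: [509.0, 183.9, 235.3]
orientation: [3.14, -0.07, -0.001]
ft_force: [0.5, -0.4, -2.5]
width: 21.5
```

```bash
python3 - <<'E'
from st import *
o,yaw=st(); x,y,z=o['ee_pos']
B=[(x-1,y,yaw,118,14,z-121.9+4,z-121.9+18),(511.5,225.5,-.045,156,130,0,40)]+tongboxes(o,yaw)
wires('scene','o6s',(250,60,400,180),B,5)
T=[(534.5,-229.5,-.11),(513,-300,.215)]
for r in tubes(('top',),T): print(r[0].round(2),r[1].round(1))
E
```

```text
t 18.18 [509.  183.9 235.3] yawdeg -2.55 [ 0.46 -0.36 -2.45] w 21.5
[ 5.3554e+02 -2.3096e+02 -1.1000e-01] 65.5
[ 5.1368e+02 -3.0143e+02  2.1000e-01] 75.1
```

View pics/o6s.png

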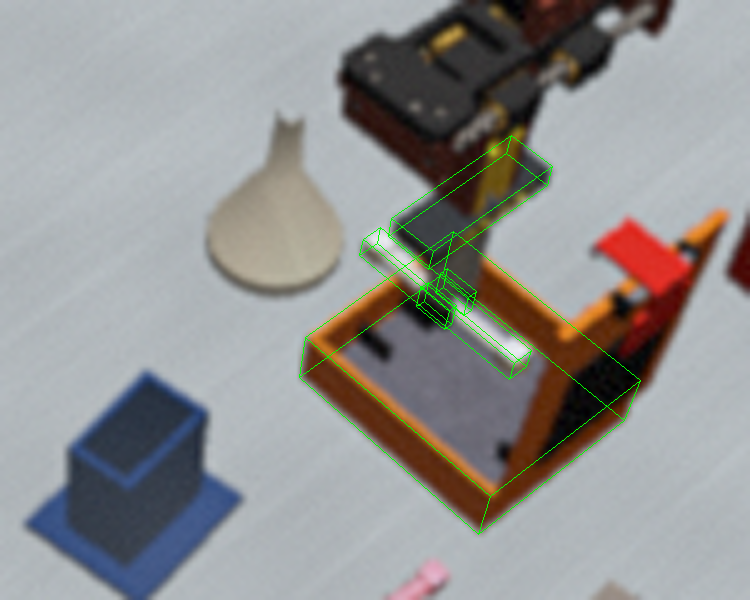

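Emit:
carry_out(targets=[[[0,0,0],[1,3.6,-30],15],[[0,0,0],[1,3.6,-60],15],[[0,0,0],[1,3.6,-82],15],[[0,0,0],[1,3.6,-97],15],[[0,0,0],[1,3.6,-105],15],[[0,0,0],[1,3.6,-109],15],[[0,0,0],[1,3.6,-111],15],[[0,0,0],[1,3.6,-111],15],[[0,0,0],[1,3.6,-111],15]])

```text
t: 19.03
ee_pos: [511.2, 187.6, 125.7]
orientation: [-3.14, 0.073, -0.002]
ft_force: [0.3, 0.1, -1.8]
width: 21.9
```

```bash
python3 - <<'E'
from st import *
o,yaw=st(); x,y,z=o['ee_pos']
B=[(x-1,y,yaw,118,14,z-121.9+4,z-121.9+18)]+tongboxes(o,yaw)
wires('scene','o7s',(250,60,400,180),B,5)
E
```

```text
t 19.03 [511.2 187.6 125.7] yawdeg -2.65 [ 0.25  0.06 -1.78] w 21.9
```

View pics/o7s.png

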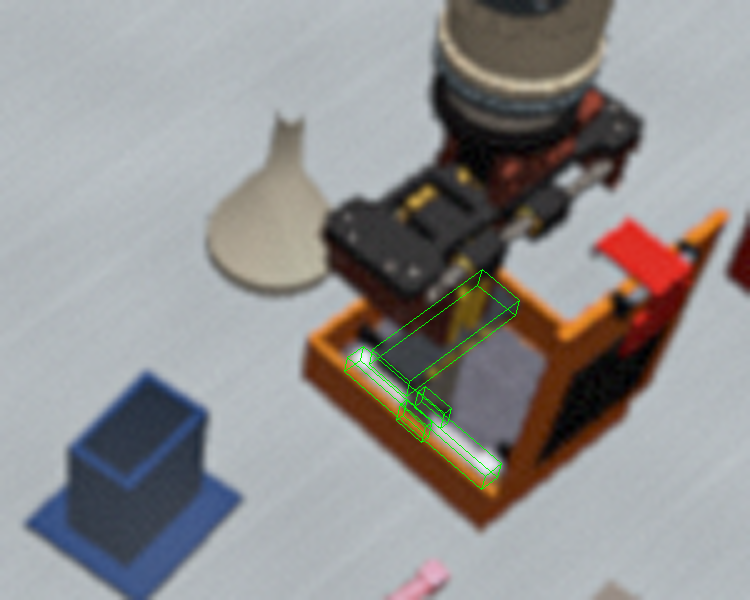

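Emit:
carry_out(targets=[[[0,0,0],[-0.5,0,-1],15],[[0,0,0],[-0.5,0,-2],15],[[0,0,0],[-0.5,0,-3],15],[[0,0,0],[-0.5,0,-3],15],[[0,0,0],[-0.5,0,-3],15]])

```text
t: 19.5
ee_pos: [510.5, 187.9, 122.8]
orientation: [-3.14, 0.072, -0.002]
ft_force: [-1.7, -0.7, 7.8]
width: 21.8
```

```bash
python3 - <<'E'
from st import *
o,yaw=st()
E
```

```text
t 19.5 [510.5 187.9 122.8] yawdeg -2.61 [-1.66 -0.73  7.78] w 21.8
```

Emit:
carry_out(targets=[[[0,0,0],[0,0,0.5],15],[[0,0,0],[0,0,1],34],[[0,0,0],[0,0,1],34],[[0,0,0],[0,0,1],34],[[0,0,0],[0,0,4],34],[[0,0,0],[0,0,12],34],[[0,0,0],[0,0,30],34],[[0,0,0],[0,0,60],34],[[0,0,0],[0,0,95],34],[[0,0,0],[0,0,112],34]])

```text
t: 20.33
ee_pos: [511.3, 188.2, 237.9]
orientation: [-3.139, 0.072, -0.007]
ft_force: [0.4, 0.1, -0.2]
width: 34.2
```

```bash
python3 - <<'E'
from st import *
o,yaw=st()
B=tongboxes(o,yaw)+[(510,187.5,-.045,118,14,5,19)]
wires('scene','o8s',(250,60,400,180),B,5)
E
```

```text
t 20.33 [511.3 188.2 237.9] yawdeg -2.63 [ 0.44  0.1  -0.15] w 34.2
```

View pics/o8s.png

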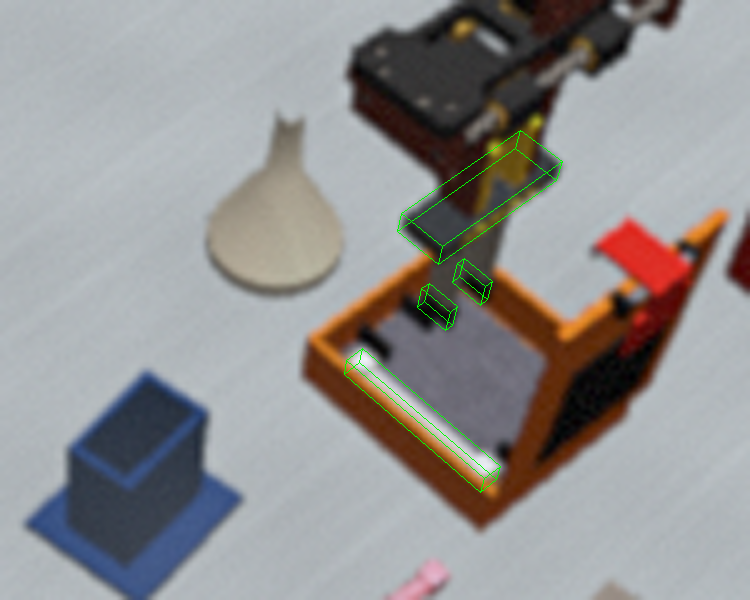

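Emit:
carry_out(targets=[[[0,0,-3.7],[24,-416,-1],34],[[0,0,-3.7],[24,-416,-1],34],[[0,0,-3.7],[24,-416,-1],34],[[0,0,-3.7],[24,-416,-1],34],[[0,0,-3.7],[24,-416,-1],45],[[0,0,-3.7],[24,-416,-1],45],[[0,0,-3.7],[24,-416,-1],45],[[0,0,-3.7],[24,-416,-1],45],[[0,0,-3.7],[24,-416,-1],45],[[0,0,-3.7],[24,-416,-1],45]])

```text
t: 21.22
ee_pos: [533.3, -230.3, 232.5]
orientation: [-3.137, 0.174, 0.001]
ft_force: [0.2, 0.2, -1.1]
width: 45.4
```

Emit:
carry_out(targets=[[[0,0,0],[0,-8,0],45],[[0,0,0],[0,-8,0],45],[[0,0,0],[0,-8,0],45]])

```text
t: 21.47
ee_pos: [533.3, -236.0, 232.2]
orientation: [-3.136, 0.176, 0.002]
ft_force: [0.3, 0.7, -1.2]
width: 44.6
```

```bash
python3 - <<'E'
from st import *
o,yaw=st()
T=[(535,-230,-.11),(513.3,-300.5,.213)]
B=[t+(118,14,4,18) for t in T]+tongboxes(o,yaw)
wires('scene','o9s',(160,110,320,240),B,5)
E
```

```text
t 21.47 [ 533.3 -236.   232.2] yawdeg -6.41 [ 0.32  0.74 -1.2 ] w 44.6
```

View pics/o9s.png

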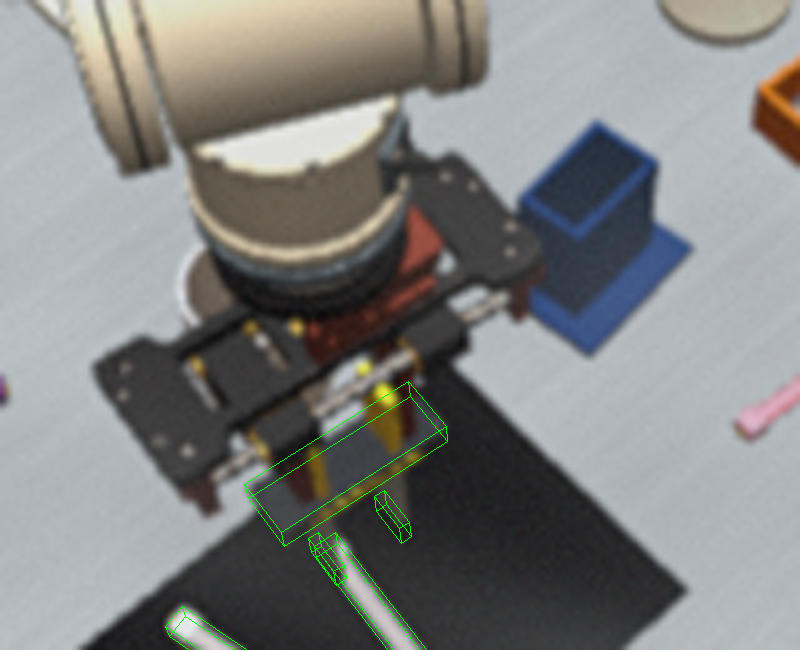

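Emit:
carry_out(targets=[[[0,0,0],[1.5,5.7,-20],45],[[0,0,0],[1.5,5.7,-50],45],[[0,0,0],[1.5,5.7,-75],45],[[0,0,0],[1.5,5.7,-95],45],[[0,0,0],[1.5,5.7,-104],45],[[0,0,0],[1.5,5.7,-109],45],[[0,0,0],[1.5,5.7,-110.5],45],[[0,0,0],[1.5,5.7,-110.5],45],[[0,0,0],[1.5,5.7,-110.5],45]])

```text
t: 22.27
ee_pos: [536.3, -230.6, 123.5]
orientation: [3.136, -0.173, 0.003]
ft_force: [0.0, 0.3, -1.6]
width: 45.4
```

```bash
python3 - <<'E'
from st import *
o,yaw=st()
T=[(535,-230,-.11),(513.3,-300.5,.213)]
B=[t+(118,14,4,18) for t in T]+tongboxes(o,yaw)
wires('scene','o10s',(160,110,320,240),B,5)
E
```

```text
t 22.27 [ 536.3 -230.6  123.5] yawdeg -6.31 [ 0.05  0.26 -1.6 ] w 45.4
```

View pics/o10s.png

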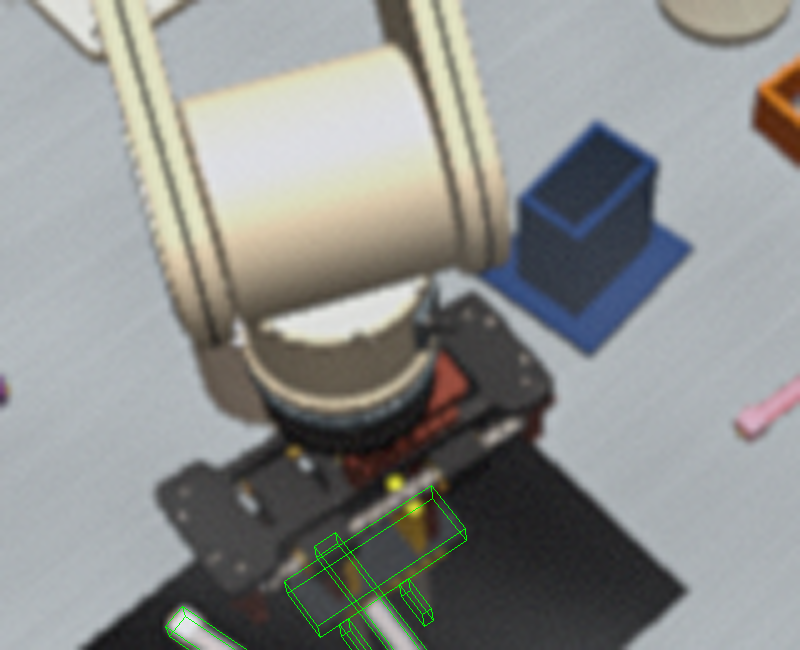

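Emit:
carry_out(targets=[[[0,0,0],[0,0,-0.5],40],[[0,0,0],[0,0,-0.5],30],[[0,0,0],[0,0,-0.5],15],[[0,0,0],[0,0,-0.5],15],[[0,0,0],[0,0,-0.5],15],[[0,0,0],[0,0,-0.5],15],[[0,0,0],[0,0,-0.5],15],[[0,0,0],[0,0,5],15],[[0,0,0],[0,0,15],15],[[0,0,0],[0,0,40],15]])

```text
t: 23.15
ee_pos: [533.5, -229.7, 160.5]
orientation: [-3.135, 0.173, 0.008]
ft_force: [-0.2, 1.1, -0.9]
width: 21.7
```

Emit:
carry_out(targets=[[[0,0,0],[0,0,40],15],[[0,0,0],[-2,5,73],15],[[0,0,2],[-14,230,73],15],[[0,0,3.7],[-14,230,73],15],[[0,0,3.7],[-14,230,73],15],[[0,0,3.7],[-14,230,73],15],[[0,0,3.7],[-23,455,73],15],[[0,0,3.7],[-23,455,73],15],[[0,0,3.7],[-23,455,73],15],[[0,0,3.7],[-23,455,73],15]])

```text
t: 23.98
ee_pos: [516.9, 109.3, 236.2]
orientation: [-3.141, 0.072, -0.001]
ft_force: [-0.2, 0.1, -2.0]
width: 21.3
```

```bash
python3 - <<'E'
from st import *
o,yaw=st(); x,y,z=o['ee_pos']
B=[(x-1,y,yaw,118,14,z-119.5+4,z-119.5+18)]+tongboxes(o,yaw)
wires('scene','o11s',(230,60,390,180),B,5)
E
```

```text
t 23.98 [516.9 109.3 236.2] yawdeg -2.64 [-0.16  0.1  -2.05] w 21.3
```

View pics/o11s.png

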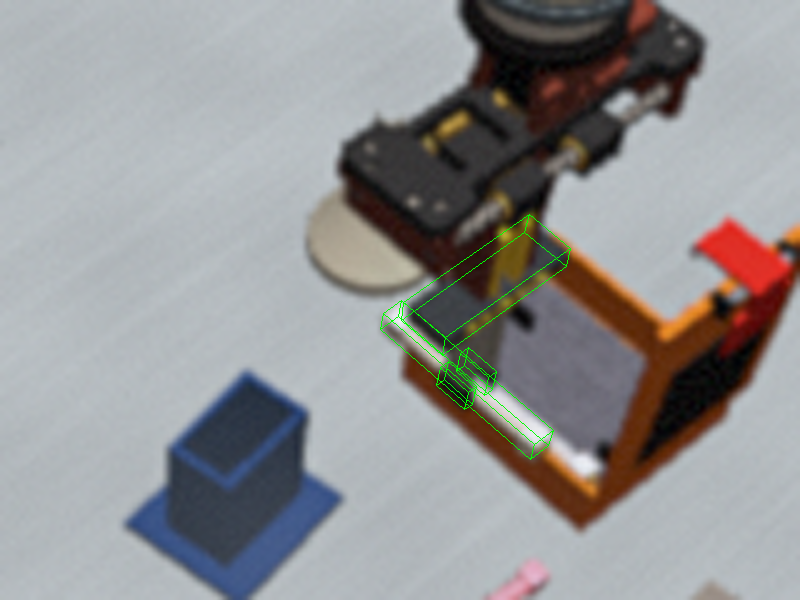

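Emit:
carry_out(targets=[[[0,0,0],[-4,80,0],15],[[0,0,0],[-5,108,0],15],[[0,0,0],[-5,108,0],15],[[0,0,0],[-5,108,0],15],[[0,0,0],[-5,108,0],15],[[0,0,0],[-5,108,0],15]])

```text
t: 24.53
ee_pos: [512.3, 214.7, 235.5]
orientation: [3.14, -0.071, -0.0]
ft_force: [-0.3, 0.5, -1.4]
width: 21.8
```

Emit:
carry_out(targets=[[[0,0,0],[-0.5,10.5,-20],15],[[0,0,0],[-0.5,10.5,-55],15],[[0,0,0],[-0.5,10.5,-82],15],[[0,0,0],[-0.5,10.5,-97],15],[[0,0,0],[-0.5,10.5,-105],15],[[0,0,0],[-0.5,10.5,-109],15],[[0,0,0],[-0.5,10.5,-111],15],[[0,0,0],[-0.5,10.5,-112],15],[[0,0,0],[-0.5,10.5,-113],15],[[0,0,0],[-0.5,10.5,-113],15]])

```text
t: 25.37
ee_pos: [512.5, 226.0, 123.1]
orientation: [-3.14, 0.072, -0.002]
ft_force: [-0.8, -1.0, -0.8]
width: 22.1
```

```bash
python3 - <<'E'
from st import *
o,yaw=st(); x,y,z=o['ee_pos']
B=[(x-1,y,yaw,118,14,z-119.5+4,z-119.5+18)]+tongboxes(o,yaw)
wires('scene','o12s',(250,60,400,180),B,5)
E
```

```text
t 25.37 [512.5 226.  123.1] yawdeg -2.63 [-0.81 -1.02 -0.77] w 22.1
```

View pics/o12s.png

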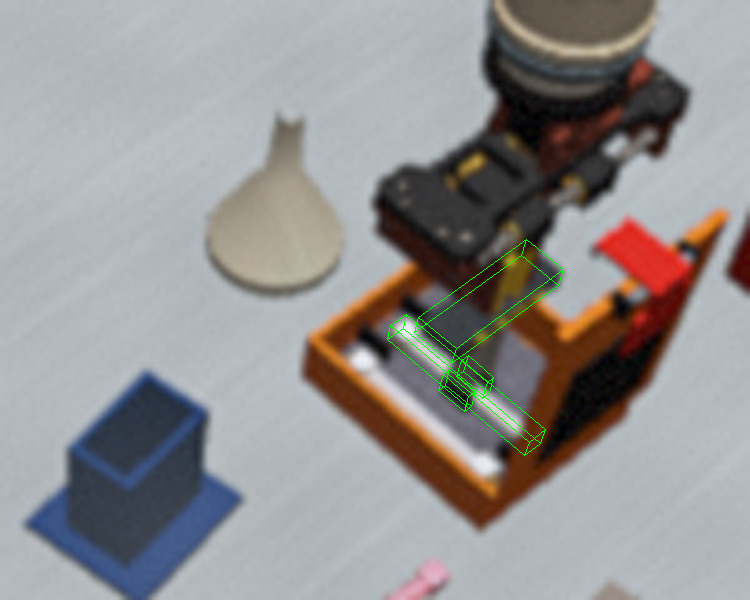

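Centred between the ribs. I'll lower it to contact, release and lift.

Emit:
carry_out(targets=[[[0,0,0],[0,0,-0.7],15],[[0,0,0],[0,0,-1.4],15],[[0,0,0],[0,0,-1.4],15],[[0,0,0],[0,0,-1.4],15]])

```text
t: 25.75
ee_pos: [512.9, 226.3, 122.9]
orientation: [-3.14, 0.072, -0.004]
ft_force: [-2.9, -1.2, 12.3]
width: 21.7
```

Emit:
carry_out(targets=[[[0,0,0],[0,0,1],15],[[0,0,0],[0,0,1.5],34],[[0,0,0],[0,0,1.5],34],[[0,0,0],[0,0,1.5],34],[[0,0,0],[0,0,4],34],[[0,0,0],[0,0,12],34],[[0,0,0],[0,0,30],34],[[0,0,0],[0,0,60],34],[[0,0,0],[0,0,95],34],[[0,0,0],[0,0,112],34]])

```text
t: 26.58
ee_pos: [513.3, 226.4, 237.0]
orientation: [-3.139, 0.072, -0.006]
ft_force: [0.5, 0.1, -0.9]
width: 33.9
```

```bash
python3 - <<'E'
from st import *
o,yaw=st()
wires('scene','o13s',(250,60,400,180),tongboxes(o,yaw),5)
for r in tubes(('top','scene'),[(513.3,-300.5,.213)]): print(r[0].round(3),r[1].round(1))
E
```

```text
t 26.58 [513.3 226.4 237. ] yawdeg -2.63 [ 0.51  0.05 -0.86] w 33.9
[ 5.13048e+02 -2.99791e+02  2.13000e-01] 293.6
```

View pics/o13s.png

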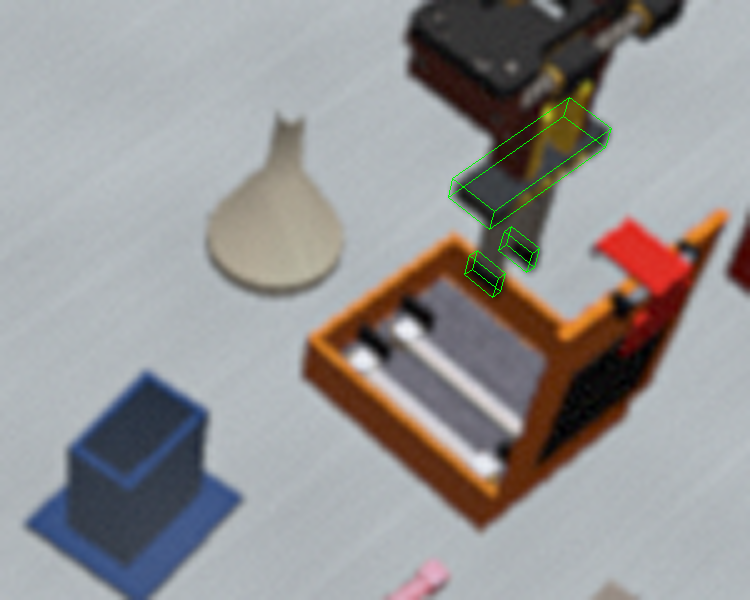

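Emit:
carry_out(targets=[[[0,0,5],[0,-270,0],34],[[0,0,10],[0,-270,0],34],[[0,0,14.8],[0,-270,0],34],[[0,0,14.8],[0,-270,0],34],[[0,0,14.8],[0,-270,0],45],[[0,0,14.8],[0,-270,0],45],[[0,0,14.8],[0,-520,0],45],[[0,0,14.8],[0,-520,0],45],[[0,0,14.8],[0,-520,0],45],[[0,0,14.8],[0,-520,0],45]])

```text
t: 27.57
ee_pos: [510.4, -192.4, 231.0]
orientation: [-3.122, -0.333, 0.005]
ft_force: [0.7, 0.4, -0.8]
width: 45.0
```

Emit:
carry_out(targets=[[[0,0,0],[0,-100,0],45],[[0,0,0],[0,-100,0],45],[[0,0,0],[0,-100,0],45],[[0,0,0],[0,-100,0],45],[[0,0,0],[0,-100,0],45],[[0,0,0],[0,-100,0],45]])

```text
t: 28.07
ee_pos: [511.2, -289.4, 231.6]
orientation: [-3.122, -0.333, 0.003]
ft_force: [0.5, -0.4, -0.9]
width: 45.1
```

```bash
python3 - <<'E'
from st import *
o,yaw=st()
T=[(513.2,-300.3,.213)]
B=[t+(118,14,4,18) for t in T]+tongboxes(o,yaw)
wires('scene','o14s',(130,120,290,250),B,5)
E
```

```text
t 28.07 [ 511.2 -289.4  231.6] yawdeg 12.19 [ 0.46 -0.37 -0.94] w 45.1
```

View pics/o14s.png

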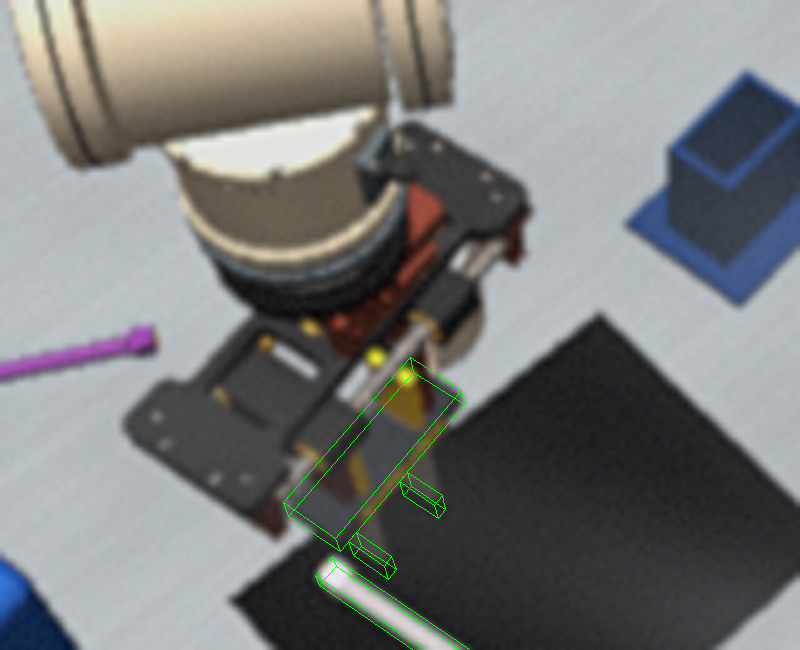

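```bash
python3 - <<'E'
from st import *
for u in [(525,330),(618,320),(628,355),(532,375)]:
    print(ray('top',(u[0]/1.5,u[1]/1.5),190).round(0),ray('top',(u[0]/1.5,u[1]/1.5),0).round(0))
E
```

```text
[ 448. -401.  190.] [ 454. -450.    0.]
[ 471. -576.  190.] [ 480. -653.    0.]
[ 406. -594.  190.] [ 405. -674.    0.]
[ 366. -414.  190.] [ 358. -466.    0.]
```

Emit:
carry_out(targets=[[[0,0,0],[1.5,-11.2,-20],45],[[0,0,0],[1.5,-11.2,-50],45],[[0,0,0],[1.5,-11.2,-75],45],[[0,0,0],[1.5,-11.2,-95],45],[[0,0,0],[1.5,-11.2,-104],45],[[0,0,0],[1.5,-11.2,-108],45],[[0,0,0],[1.5,-11.2,-110],45],[[0,0,0],[1.5,-11.2,-110],45],[[0,0,0],[1.5,-11.2,-110],45]])

```text
t: 28.87
ee_pos: [514.3, -302.2, 124.1]
orientation: [3.123, 0.334, 0.003]
ft_force: [0.1, -0.1, -1.4]
width: 45.0
```

```bash
python3 - <<'E'
from st import *
o,yaw=st()
T=[(513.2,-300.3,.213)]
B=[t+(118,14,4,18) for t in T]+tongboxes(o,yaw)
wires('scene','o15s',(130,120,290,250),B,5)
E
```

```text
t 28.87 [ 514.3 -302.2  124.1] yawdeg 12.2 [ 0.07 -0.07 -1.39] w 45.0
```

View pics/o15s.png

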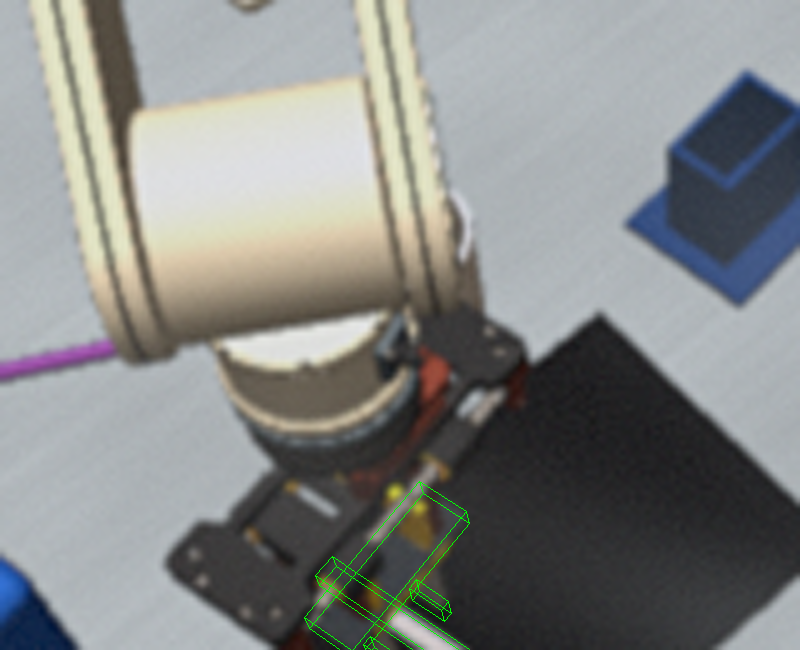

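Emit:
carry_out(targets=[[[0,0,0],[-0.5,1.2,-1],40],[[0,0,0],[-0.5,1.2,-1],30],[[0,0,0],[-0.5,1.2,-1],15],[[0,0,0],[-0.5,1.2,-1],15],[[0,0,0],[-0.5,1.2,-1],15],[[0,0,0],[-0.5,1.2,-1],15],[[0,0,0],[-0.5,1.2,-1],15],[[0,0,0],[-0.5,1.2,5],15],[[0,0,0],[-0.5,1.2,15],15],[[0,0,0],[-0.5,1.2,40],15]])

```text
t: 29.75
ee_pos: [511.2, -299.8, 161.1]
orientation: [-3.12, -0.333, 0.007]
ft_force: [0.1, 0.6, -1.0]
width: 21.6
```

Emit:
carry_out(targets=[[[0,0,0],[0,0,40],15],[[0,0,0],[0,10,73],15],[[0,0,-5],[0,280,75],15],[[0,0,-10],[0,280,75],15],[[0,0,-14.8],[0,280,75],15],[[0,0,-14.8],[0,280,75],15],[[0,0,-14.8],[0,280,75],15],[[0,0,-14.8],[0,280,75],15],[[0,0,-14.8],[0,280,75],15],[[0,0,-14.8],[0,280,75],15]])

```text
t: 30.58
ee_pos: [512.7, -17.2, 238.8]
orientation: [-3.14, 0.066, -0.001]
ft_force: [-0.2, -0.8, -2.1]
width: 21.9
```

```bash
python3 - <<'E'
from st import *
o,yaw=st(); x,y,z=o['ee_pos']
B=[(x-1,y,yaw,118,14,z-119.5+4,z-119.5+18)]+tongboxes(o,yaw)
wires('scene','o16s',(180,80,340,210),B,5)
E
```

```text
t 30.58 [512.7 -17.2 238.8] yawdeg -2.4 [-0.16 -0.8  -2.1 ] w 21.9
```

View pics/o16s.png

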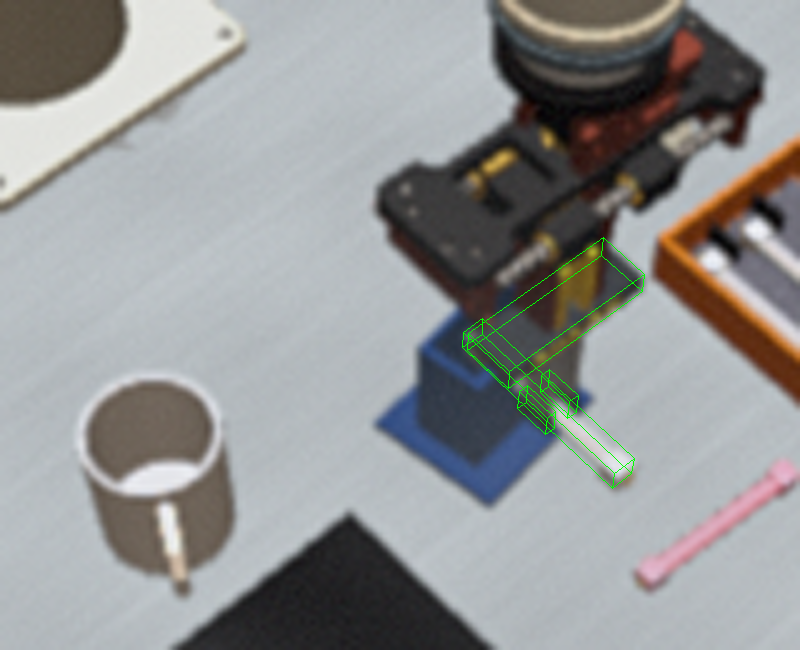

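Emit:
carry_out(targets=[[[0,0,-0.2],[0.5,279,-2],15],[[0,0,-0.2],[0.5,279,-2],15],[[0,0,-0.2],[0.5,279,-2],15],[[0,0,-0.2],[0.5,279,-2],15],[[0,0,-0.2],[0.5,279,-2],15],[[0,0,-0.2],[0.5,279,-2],15],[[0,0,-0.2],[0.5,279,-2],15],[[0,0,-0.2],[0.5,279,-2],15],[[0,0,-0.2],[0.5,279,-2],15],[[0,0,-0.2],[0.5,279,-2],15]])

```text
t: 31.47
ee_pos: [513.7, 256.9, 235.8]
orientation: [3.14, -0.078, -0.0]
ft_force: [-0.6, -0.0, -1.9]
width: 21.5
```

```bash
python3 - <<'E'
from st import *
o,yaw=st(); x,y,z=o['ee_pos']
B=[(x-1,y,yaw,118,14,z-119.5+4,z-119.5+18)]+tongboxes(o,yaw)
wires('scene','o17s',(250,40,410,170),B,5)
E
```

```text
t 31.47 [513.7 256.9 235.8] yawdeg -2.86 [-0.61 -0.01 -1.91] w 21.5
```

View pics/o17s.png

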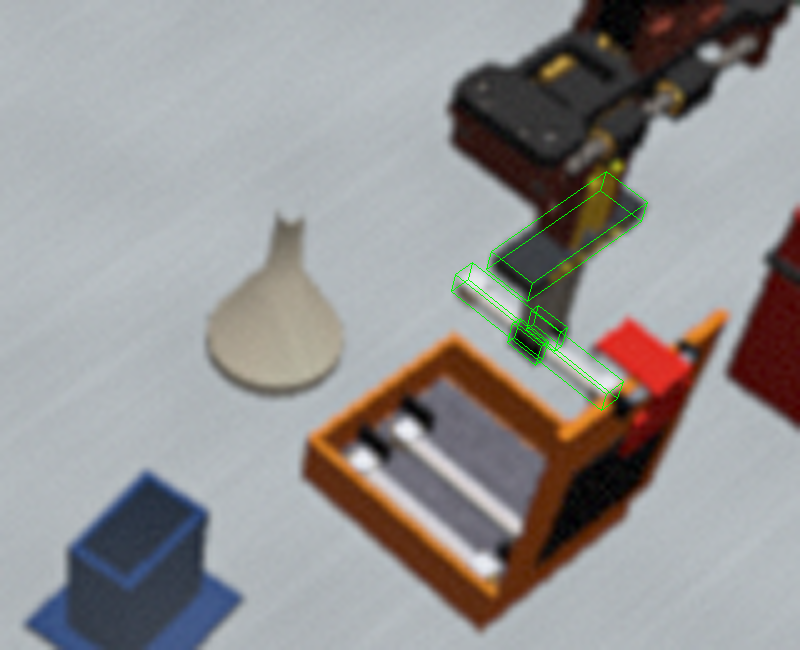

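Emit:
carry_out(targets=[[[0,0,0.2],[-0.5,5.8,-20],15],[[0,0,0.2],[-0.5,5.8,-55],15],[[0,0,0.2],[-0.5,5.8,-82],15],[[0,0,0.2],[-0.5,5.8,-97],15],[[0,0,0.2],[-0.5,5.8,-105],15],[[0,0,0.2],[-0.5,5.8,-109],15],[[0,0,0.2],[-0.5,5.8,-111],15],[[0,0,0.2],[-0.5,5.8,-112],15],[[0,0,0.2],[-0.5,5.8,-113],15],[[0,0,0.2],[-0.5,5.8,-113],15]])

```text
t: 32.35
ee_pos: [513.5, 264.1, 123.7]
orientation: [-3.14, 0.072, -0.002]
ft_force: [0.4, 0.3, -1.7]
width: 21.4
```

```bash
python3 - <<'E'
from st import *
o,yaw=st(); x,y,z=o['ee_pos']
wires('scene','o18s',(250,40,410,170),[],5)
E
```

```text
t 32.35 [513.5 264.1 123.7] yawdeg -2.64 [ 0.43  0.31 -1.72] w 21.4
```

View pics/o18s.png

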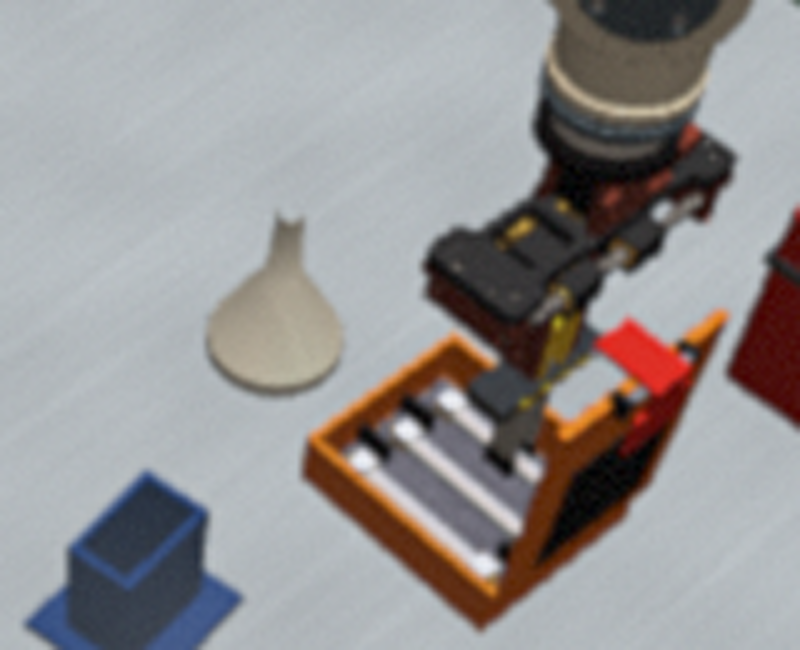

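Emit:
carry_out(targets=[[[0,0,0],[0,0,-0.7],15],[[0,0,0],[0,0,-1.4],15],[[0,0,0],[0,0,-1.8],15],[[0,0,0],[0,0,-1.8],15]])

```text
t: 32.73
ee_pos: [513.8, 264.5, 123.0]
orientation: [-3.14, 0.072, -0.003]
ft_force: [-2.2, -1.0, 11.6]
width: 21.5
```

Emit:
carry_out(targets=[[[0,0,0],[0,0,1],15],[[0,0,0],[0,0,1.5],32],[[0,0,0],[0,0,1.5],32],[[0,0,0],[0,0,1.5],32],[[0,0,0],[0,0,4],32],[[0,0,0],[0,0,12],32],[[0,0,0],[0,0,30],32],[[0,0,0],[0,0,60],32],[[0,0,0],[0,0,95],32],[[0,0,0],[0,0,115],32]])

```text
t: 33.57
ee_pos: [513.9, 264.5, 239.8]
orientation: [-3.139, 0.072, -0.005]
ft_force: [1.0, 0.8, -0.9]
width: 32.3
```

```bash
python3 - <<'E'
from st import *
o,yaw=st()
wires('scene','o19s',(250,40,410,170),tongboxes(o,yaw),5)
E
```

```text
t 33.57 [513.9 264.5 239.8] yawdeg -2.63 [ 1.    0.77 -0.88] w 32.3
```

View pics/o19s.png

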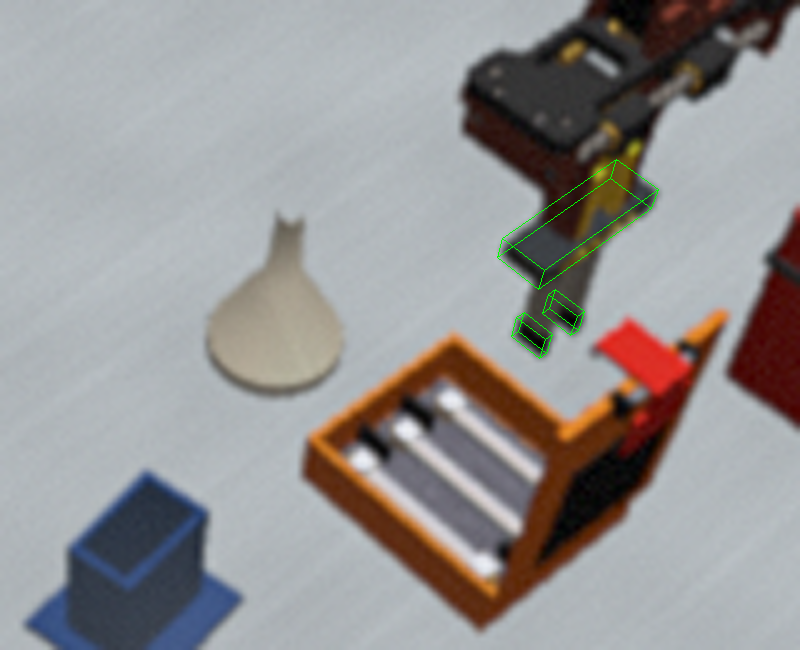

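Emit:
carry_out(targets=[[[0,0,5],[-78,-245,0],40],[[0,0,9.7],[-78,-245,0],40],[[0,0,9.7],[-78,-245,0],40],[[0,0,9.7],[-78,-245,0],40],[[0,0,9.7],[-78,-245,0],40],[[0,0,9.7],[-78,-245,0],40],[[0,0,9.7],[-78,-245,0],40],[[0,0,9.7],[-78,-245,0],40],[[0,0,9.7],[-78,-245,0],40],[[0,0,9.7],[-78,-245,0],40]])

```text
t: 34.45
ee_pos: [435.6, 19.8, 236.3]
orientation: [-3.135, -0.195, -0.001]
ft_force: [1.3, 0.3, -1.4]
width: 40.1
```

```bash
python3 - <<'E'
from st import *
o,yaw=st()
wires('scene','o20s',(210,50,340,180),tongboxes(o,yaw)+[(434.5,15.5,.12,46,72,0,88)],5)
E
```

```text
t 34.45 [435.6  19.8 236.3] yawdeg 7.1 [ 1.28  0.3  -1.38] w 40.1
```

View pics/o20s.png

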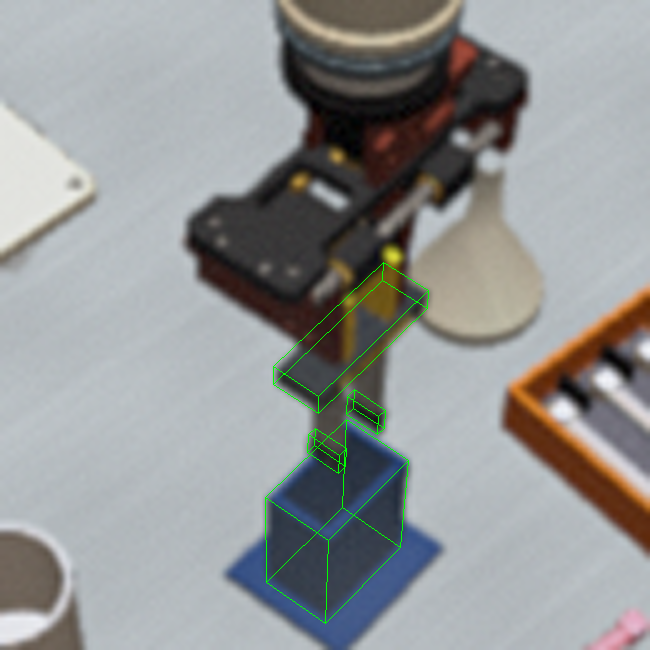

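Emit:
carry_out(targets=[[[0,0,0],[-1.5,-4.7,0],40],[[0,0,0],[-1.5,-4.7,-15],40],[[0,0,0],[-1.5,-4.7,-30],40],[[0,0,0],[-1.5,-4.7,-40],40],[[0,0,0],[-1.5,-4.7,-50],40]])

```text
t: 34.92
ee_pos: [433.5, 15.0, 185.3]
orientation: [-3.135, -0.197, 0.001]
ft_force: [-0.4, 0.0, -1.2]
width: 40.1
```

Emit:
carry_out(targets=[[[0,0,0],[0,0,-12],40],[[0,0,0],[0,0,-24],40],[[0,0,0],[0,0,-36],40],[[0,0,0],[0,0,-46],40],[[0,0,0],[0,0,-54],40],[[0,0,0],[0,0,-56],40]])

```text
t: 35.42
ee_pos: [432.9, 14.8, 128.9]
orientation: [-3.135, -0.196, 0.003]
ft_force: [0.4, 0.1, -1.1]
width: 40.3
```

```bash
python3 - <<'E'
from st import *
o,yaw=st()
wires('scene','o21s',(210,50,340,180),[],5)
E
```

```text
t 35.42 [432.9  14.8 128.9] yawdeg 7.15 [ 0.4   0.11 -1.13] w 40.3
```

View pics/o21s.png

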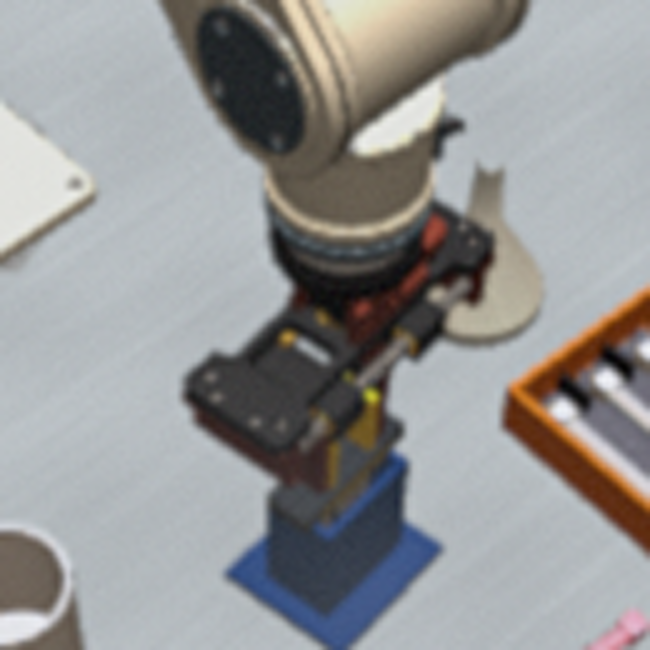

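Nearly seated. I'll finish the descent gently.

Emit:
carry_out(targets=[[[0,0,0],[1,0.3,-1.5],40],[[0,0,0],[1,0.3,-3],40],[[0,0,0],[1,0.3,-4],40],[[0,0,0],[1,0.3,-4.7],40],[[0,0,0],[1,0.3,-4.7],40]])

```text
t: 35.88
ee_pos: [434.5, 14.5, 125.5]
orientation: [3.136, 0.194, 0.001]
ft_force: [0.1, -0.3, -0.7]
width: 40.3
```

```bash
python3 - <<'E'
from st import *
st()
E
```

```text
t 35.88 [434.5  14.5 125.5] yawdeg 7.07 [ 0.09 -0.31 -0.69] w 40.3
```

Emit:
carry_out(targets=[[[0,0,0],[0,0,-1],40],[[0,0,0],[0,0,-2],40],[[0,0,0],[0,0,-2.5],40],[[0,0,0],[0,0,-2.5],40]])

```text
t: 36.22
ee_pos: [434.7, 14.5, 123.2]
orientation: [3.136, 0.194, 0.001]
ft_force: [-1.0, -0.1, 4.8]
width: 40.2
```

Emit:
carry_out(targets=[[[0,0,0],[0,0,0],46],[[0,0,0],[0,0,0.3],56],[[0,0,0],[0,0,0.5],75],[[0,0,0],[0,0,0.5],78],[[0,0,0],[0,0,0.5],78],[[0,0,0],[0,0,5],78],[[0,0,0],[0,0,15],78],[[0,0,0],[0,0,35],78],[[0,0,0],[0,0,70],78],[[0,0,0],[0,0,110],78]])

```text
t: 37.05
ee_pos: [433.0, 14.6, 233.0]
orientation: [-3.135, -0.194, 0.007]
ft_force: [1.3, 0.5, -0.5]
width: 78.0
```

Emit:
carry_out(targets=[[[0,0,0],[0,0,40],78],[[0,0,0],[0,0,50],78],[[0,0,-5],[25,40,55],50],[[0,0,-9.7],[60,80,65],10],[[0,0,-9.7],[90,120,65],0]])

```text
t: 37.47
ee_pos: [509.5, 114.8, 298.2]
orientation: [-3.14, 0.081, -0.004]
ft_force: [0.9, -0.8, 1.3]
width: 61.5
```

```bash
python3 - <<'E'
from st import *
o,yaw=st()
wires('scene','o22s',(230,50,390,180),[],5)
E
```

```text
t 37.47 [509.5 114.8 298.2] yawdeg -2.97 [ 0.87 -0.81  1.31] w 61.5
```

View pics/o22s.png

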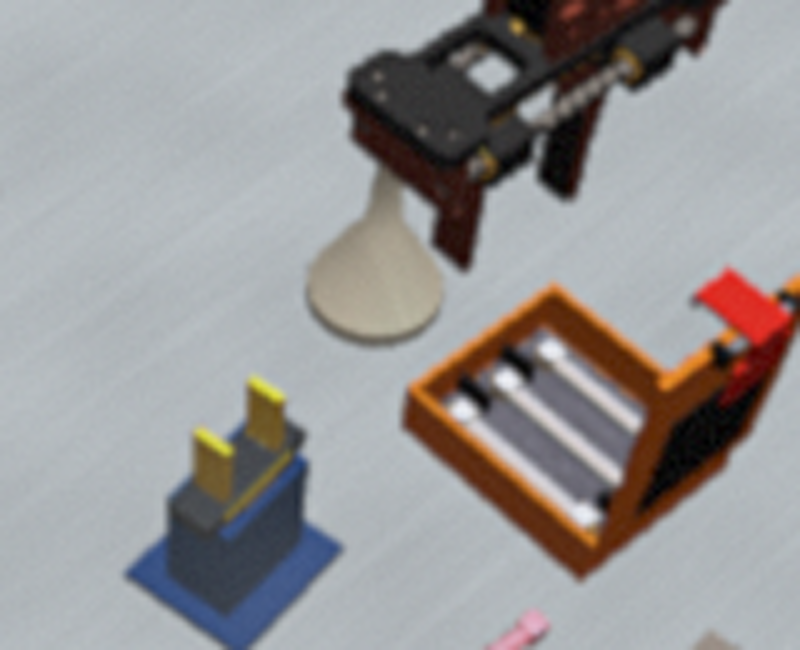

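Emit:
carry_out(targets=[[[0,0,0.3],[60,20,-5],0],[[0,0,0.3],[118,58,-10],0],[[0,0,0.3],[118,58,-10],0],[[0,0,0.3],[118,58,-10],0],[[0,0,0.3],[118,58,-10],0],[[0,0,0.3],[118,58,-10],0],[[0,0,0.3],[118,58,-40],0],[[0,0,0.3],[118,58,-70],0]])

```text
t: 38.18
ee_pos: [626.3, 171.3, 228.4]
orientation: [-3.14, 0.064, -0.006]
ft_force: [0.6, 0.7, -0.7]
width: 4.2
```

```bash
python3 - <<'E'
from st import *
o,yaw=st()
wires('scene','o23s',(250,20,410,150),[],5)
E
```

```text
t 38.18 [626.3 171.3 228.4] yawdeg -2.35 [ 0.59  0.68 -0.75] w 4.2
```

View pics/o23s.png

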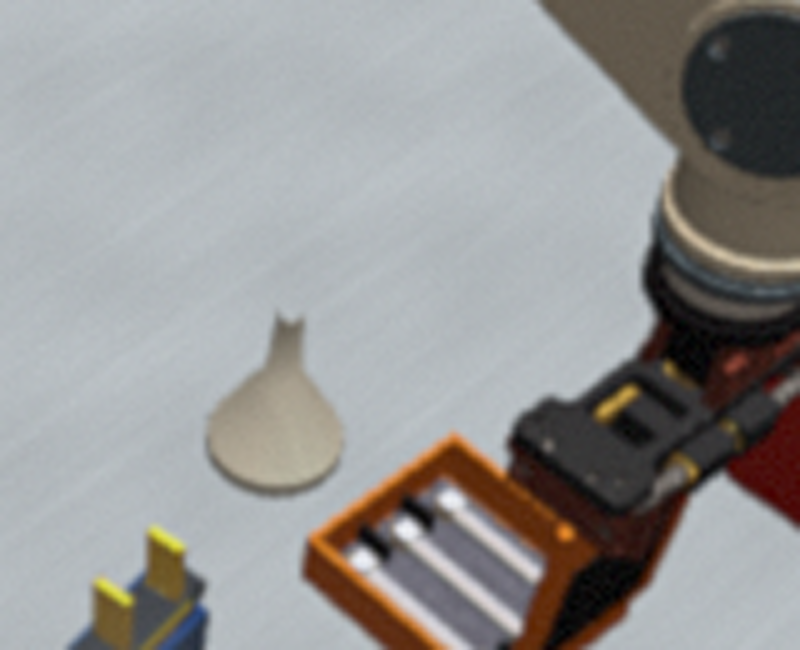

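Emit:
carry_out(targets=[[[0,0,0],[3,2,-30],0],[[0,0,0],[3,2,-55],0],[[0,0,0],[3,2,-65],0],[[0,0,0],[3,2,-69],0],[[0,0,0],[3,2,-69],0],[[0,0,0],[3,2,-69],0]])

```text
t: 38.73
ee_pos: [629.9, 173.8, 159.3]
orientation: [-3.14, 0.064, -0.003]
ft_force: [0.2, 0.0, -0.2]
width: 0.6
```

```bash
python3 - <<'E'
from st import *
o,yaw=st()
wires('scene','o24s',(300,60,410,170),[],6)
E
python3 -c "
from arc import *
table(100,8,np.arange(1.6,-.01,-.04),1.6)"
```

```text
t 38.73 [629.9 173.8 159.3] yawdeg -2.34 [ 0.17  0.02 -0.17] w 0.6
1.6 [np.float64(0.0), np.float64(-0.0), np.float64(0.0)]
1.56 [np.float64(-4.0), np.float64(0.2), np.float64(0.4)]
1.52 [np.float64(-8.0), np.float64(0.4), np.float64(0.6)]
1.48 [np.float64(-12.0), np.float64(0.5), np.float64(0.6)]
1.44 [np.float64(-16.0), np.float64(0.7), np.float64(0.5)]
1.4 [np.float64(-20.0), np.float64(0.9), np.float64(0.2)]
1.36 [np.float64(-24.0), np.float64(1.1), np.float64(-0.3)]
1.32 [np.float64(-28.0), np.float64(1.3), np.float64(-0.9)]
1.28 [np.float64(-31.9), np.float64(1.4), np.float64(-1.6)]
1.24 [np.float64(-35.8), np.float64(1.6), np.float64(-2.5)]
1.2 [np.float64(-39.7), np.float64(1.8), np.float64(-3.6)]
1.16 [np.float64(-43.5), np.float64(2.0), np.float64(-4.8)]
1.12 [np.float64(-47.3), np.float64(2.1), np.float64(-6.2)]
1.08 [np.float64(-51.0), np.float64(2.3), np.float64(-7.8)]
1.04 [np.float64(-54.6), np.float64(2.5), np.float64(-9.4)]
1.0 [np.float64(-58.2), np.float64(2.6), np.float64(-11.3)]
0.96 [np.float64(-61.7), np.float64(2.8), np.float64(-13.2)]
0.92 [np.float64(-65.1),
[... 745 characters left out ...]
), np.float64(-49.9)]
0.4 [np.float64(-99.9), np.float64(4.5), np.float64(-53.4)]
0.36 [np.float64(-101.7), np.float64(4.6), np.float64(-57.0)]
0.32 [np.float64(-103.3), np.float64(4.6), np.float64(-60.7)]
0.28 [np.float64(-104.8), np.float64(4.7), np.float64(-64.4)]
0.24 [np.float64(-106.1), np.float64(4.8), np.float64(-68.2)]
0.2 [np.float64(-107.3), np.float64(4.8), np.float64(-72.0)]
0.16 [np.float64(-108.4), np.float64(4.9), np.float64(-75.9)]
0.12 [np.float64(-109.2), np.float64(4.9), np.float64(-79.8)]
0.08 [np.float64(-110.0), np.float64(4.9), np.float64(-83.8)]
0.04 [np.float64(-110.5), np.float64(5.0), np.float64(-87.7)]
-0.0 [np.float64(-110.9), np.float64(5.0), np.float64(-91.7)]
```

View pics/o24s.png

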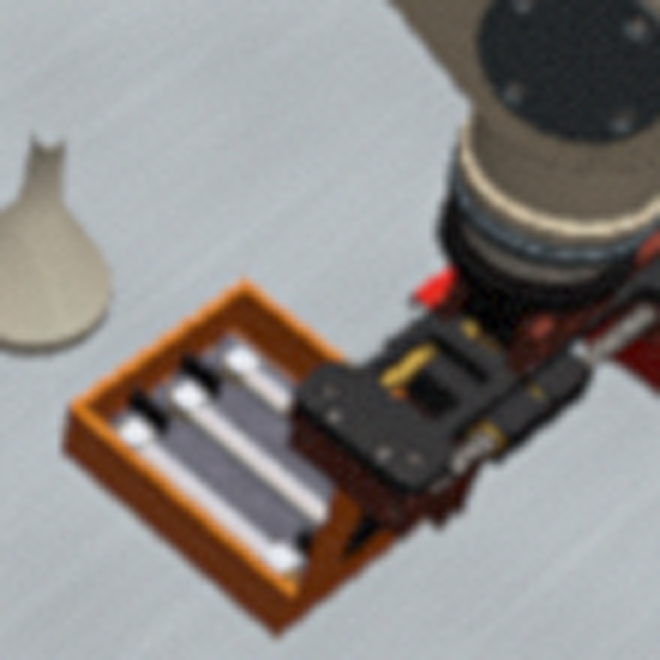

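Emit:
carry_out(targets=[[[0,0,-0.3],[-6,0.5,-0.3],0],[[0,0,-0.3],[-12,0.8,-0.3],0],[[0,0,-0.3],[-15,1,-0.3],0],[[0,0,-0.3],[-18,1,-0.2],0],[[0,0,-0.3],[-20,1,-0.2],0],[[0,0,-0.3],[-22,1,-0.2],0],[[0,0,-0.3],[-24,1.2,0],0],[[0,0,-0.3],[-26,1.3,0],0],[[0,0,-0.3],[-26,1.3,0],0]])

```text
t: 39.53
ee_pos: [603.3, 175.2, 157.7]
orientation: [-3.141, 0.072, -0.0]
ft_force: [1.4, 0.4, 0.9]
width: 0.6
```

Emit:
carry_out(targets=[[[0,0,0],[-3,0.1,0.8],0],[[0,0,0],[-7,0.3,1],0],[[0,0,0],[-11,0.5,1],0],[[0,0,0],[-15,0.7,0.7],0],[[0,0,0],[-19,0.9,0.2],0],[[0,0,0],[-23,1.1,-0.4],0],[[0,0,0],[-27,1.2,-1.1],0],[[0,0,0],[-31,1.4,-2],0],[[0,0,0],[-34.8,1.6,-3.1],0],[[0,0,0],[-38.6,1.8,-4.3],0]])

```text
t: 40.37
ee_pos: [564.5, 177.0, 153.3]
orientation: [3.141, -0.072, 0.0]
ft_force: [2.0, -0.3, -0.9]
width: 0.3
```

```bash
python3 - <<'E'
from st import *
o,yaw=st()
wires('scene','o25s',(280,60,410,170),[],6)
E
```

```text
t 40.37 [564.5 177.  153.3] yawdeg -2.62 [ 2.02 -0.35 -0.88] w 0.3
```

View pics/o25s.png

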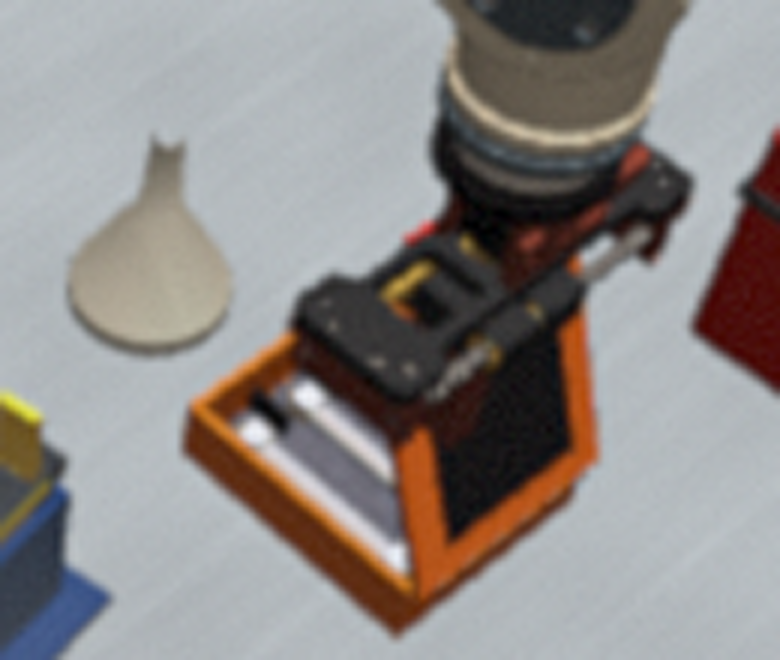

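Emit:
carry_out(targets=[[[0,0,0],[-3.8,0.1,-1.4],0],[[0,0,0],[-7.5,0.3,-3],0],[[0,0,0],[-11.1,0.5,-4.6],0],[[0,0,0],[-14.7,0.6,-6.5],0],[[0,0,0],[-18.2,0.8,-8.4],0],[[0,0,0],[-21.6,0.9,-10.5],0],[[0,0,0],[-25,1.1,-12.8],0],[[0,0,0],[-28.2,1.2,-15.1],0],[[0,0,0],[-31.3,1.4,-17.6],0],[[0,0,0],[-34.4,1.5,-20.2],0]])

```text
t: 41.25
ee_pos: [530.3, 178.5, 132.9]
orientation: [-3.141, 0.072, -0.001]
ft_force: [3.4, -1.4, 1.7]
width: 0.7
```

Emit:
carry_out(targets=[[[0,0,0],[-2.9,0.1,-2.8],0],[[0,0,0],[-5.7,0.3,-5.6],0],[[0,0,0],[-8.4,0.4,-8.6],0],[[0,0,0],[-11,0.5,-11.7],0],[[0,0,0],[-13.5,0.6,-14.8],0],[[0,0,0],[-15.8,0.7,-18.1],0],[[0,0,0],[-18,0.8,-21.4],0],[[0,0,0],[-20.1,0.9,-24.9],0],[[0,0,0],[-22,1,-28.4],0]])

```text
t: 42.0
ee_pos: [508.3, 179.6, 104.5]
orientation: [-3.141, 0.072, -0.0]
ft_force: [2.6, -0.9, 1.9]
width: 0.4
```

```bash
python3 - <<'E'
from st import *
o,yaw=st()
wires('scene','o26s',(280,60,410,170),[],6)
E
```

```text
t 42.0 [508.3 179.6 104.5] yawdeg -2.63 [ 2.57 -0.95  1.88] w 0.4
```

View pics/o26s.png

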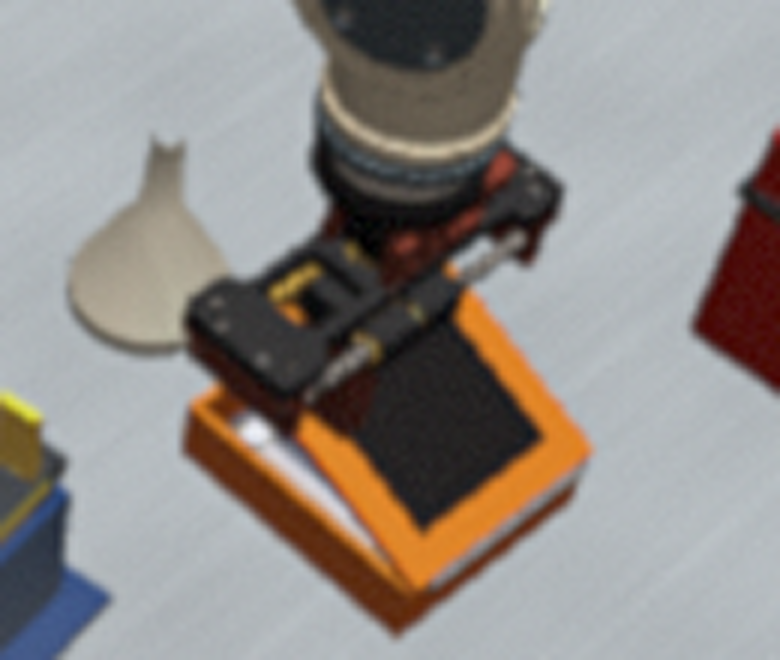

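Emit:
carry_out(targets=[[[0,0,0],[-1.8,0.1,-3.6],0],[[0,0,0],[-3.4,0.1,-7.3],0],[[0,0,0],[-4.9,0.2,-11],0],[[0,0,0],[-6.2,0.3,-14.8],0],[[0,0,0],[-7.4,0.3,-18.6],0],[[0,0,0],[-8.5,0.4,-22.5],0],[[0,0,0],[-9.1,0.4,-25],0],[[0,0,0],[-9.5,0.4,-27.5],0],[[0,0,0],[-9.9,0.4,-29.5],0],[[0,0,0],[-9.9,0.4,-29.5],0]])

```text
t: 42.88
ee_pos: [498.4, 179.9, 74.9]
orientation: [3.141, -0.072, -0.001]
ft_force: [1.2, -0.1, 3.3]
width: 0.2
```

```bash
python3 - <<'E'
from st import *
o,yaw=st()
wires('scene','o27s',(280,60,410,170),[],6)
E
```

```text
t 42.88 [498.4 179.9  74.9] yawdeg -2.63 [ 1.2  -0.12  3.26] w 0.2
```

View pics/o27s.png

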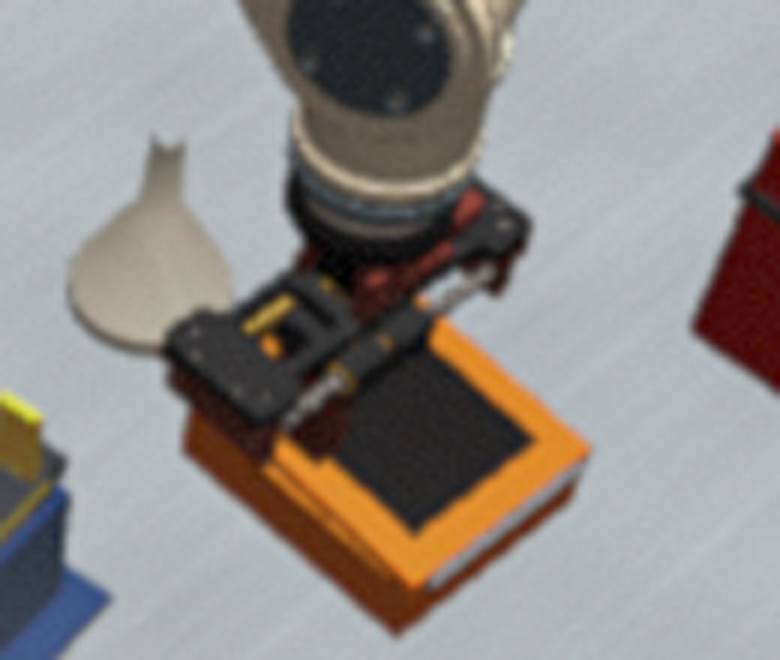

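Nearly shut, at θ≈0.08. I'll press down slowly.

Emit:
carry_out(targets=[[[0,0,0],[0,0,-1.2],0],[[0,0,0],[-0.2,0,-2.4],0],[[0,0,0],[-0.3,0,-3.6],0],[[0,0,0],[-0.4,0,-4.8],0],[[0,0,0],[-0.5,0,-5.8],0],[[0,0,0],[-0.5,0,-6.5],0],[[0,0,0],[-0.5,0,-6.5],0]])

```text
t: 43.52
ee_pos: [497.6, 179.9, 68.5]
orientation: [3.141, -0.072, -0.001]
ft_force: [-1.5, 0.9, 3.8]
width: 0.3
```

Emit:
carry_out(targets=[[[0,0,0],[0,0,-0.6],0],[[0,0,0],[0,0,-1.2],0],[[0,0,0],[0,0,-1.8],0],[[0,0,0],[0,0,-2.2],0],[[0,0,0],[0,0,-2.2],0]])

```text
t: 43.93
ee_pos: [497.5, 179.9, 66.6]
orientation: [3.141, -0.072, -0.002]
ft_force: [-3.0, 1.5, 7.5]
width: 0.5
```

Emit:
carry_out(targets=[[[0,0,0],[0,0,-0.5],0],[[0,0,0],[0,0,-0.9],0],[[0,0,0],[0,0,-0.9],0],[[0,0,0],[0,0,-0.9],0]])

```text
t: 44.27
ee_pos: [497.5, 179.9, 66.1]
orientation: [3.141, -0.072, -0.001]
ft_force: [-5.0, 0.4, 13.1]
width: 0.6
```

```bash
python3 - <<'E'
from st import *
o,yaw=st(); vision.get_image('top'); st()
E
```

```text
t 44.27 [497.5 179.9  66.1] yawdeg -2.63 [-5.03  0.38 13.12] w 0.6
t 44.32 [497.5 179.9  66.2] yawdeg -2.63 [-5.31  0.54 14.06] w 0.5
```

Emit:
carry_out(targets=[[[0,0,0],[0,0,0],0],[[0,0,0],[0,0,1],0],[[0,0,0],[0,0,2],0],[[0,0,0],[0,0,3],0],[[0,0,0],[0,0,4],0],[[0,0,0],[0,0,5],0],[[0,0,0],[0,0,5],0]])

```text
t: 44.9
ee_pos: [498.1, 179.9, 70.6]
orientation: [3.141, -0.072, 0.0]
ft_force: [0.1, 0.0, -0.3]
width: 0.2
```

```bash
python3 - <<'E'
from st import *
o,yaw=st(); wires('scene','o28s',(280,60,410,170),[],6); st()
E
```

```text
t 44.9 [498.1 179.9  70.6] yawdeg -2.63 [ 0.12  0.   -0.33] w 0.2
t 44.95 [498.1 179.9  70.6] yawdeg -2.63 [-0.26 -0.48 -0.35] w 0.5
```

View pics/o28s.png

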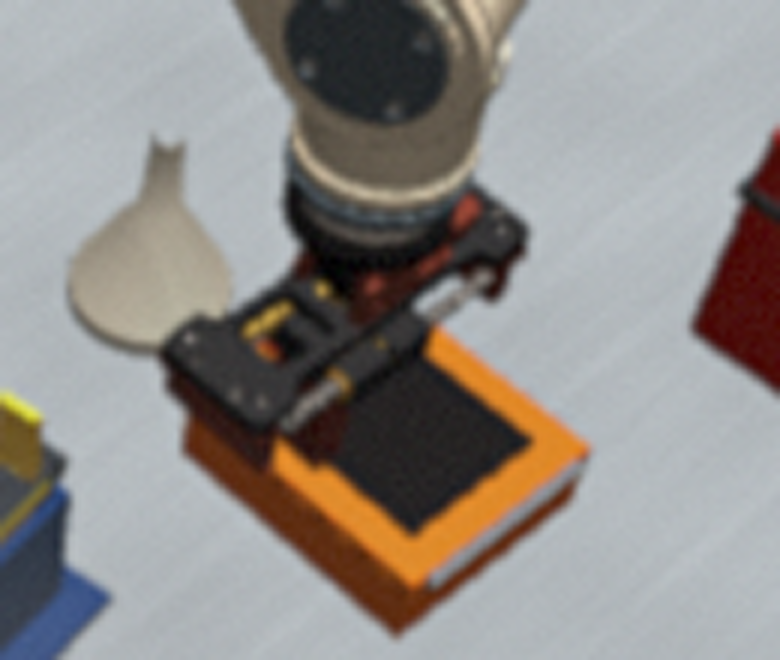

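The force is zero with the finger clear, so the catch holds. I'll retreat and check.

Emit:
carry_out(targets=[[[0,0,0],[0,0,10],0],[[0,0,0],[0,0,40],0],[[0,0,0],[0,0,80],0],[[0,0,0],[0,0,120],0],[[0,0,0],[0,0,160],0],[[0,0,0],[-60,-20,190],0],[[0,0,0],[-60,-60,190],0],[[0,0,0],[-60,-60,190],0],[[0,0,0],[-60,-60,190],0]])

```text
t: 45.7
ee_pos: [436.7, 118.2, 262.1]
orientation: [-3.141, 0.075, -0.003]
ft_force: [-0.3, 0.2, 0.3]
width: 0.3
```

```bash
python3 - <<'E'
from st import *
o,yaw=st(); save('scene','fs',scale=1.5); wires('scene','fs2',(240,60,400,190),[(511.5,225.5,-.045,156,130,0,48)],5)
E
```

```text
t 45.7 [436.7 118.2 262.1] yawdeg -2.73 [-0.32  0.16  0.3 ] w 0.3
```

View pics/fs.png

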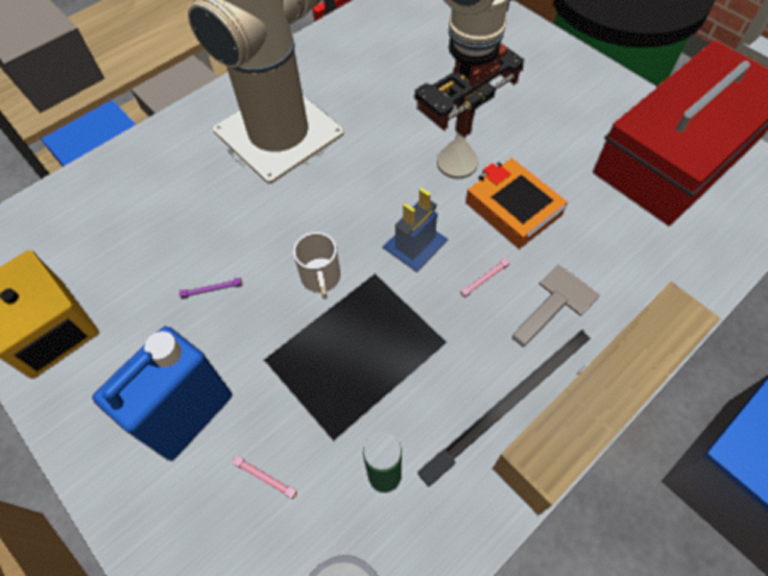

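View pics/fs2.png

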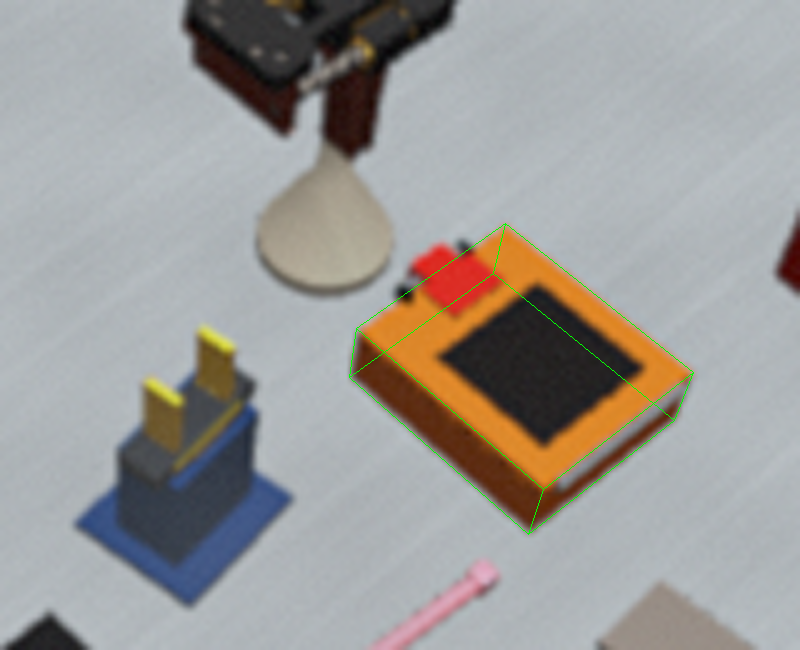

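The final picture shows the lid shut flush on the case at (517,200), the tongs in their stand at (417,225), and an empty mat. Nothing else appears to have moved.

```bash
python3 - <<'E'
from h import *
print(order.close_job())
E
```

```text
the job is handed in; nothing more can be done
None
```

I put all three white tubes in the orange case, each in a lane of its own, and handed the job in at about 46 s. It gave no verdict.

- **Lid up:** I pressed the catch and kept the finger against the rising lid until about 1.5 rad. The contact force tapered from about 4 N to 1–2 N, and the pictures on the way showed the lid resting on the finger.
- **Tubes:** I moved them only with the tongs. They looked flat and each in its own lane in the pictures taken before the lid came down; I could not look inside after closing. No tube had been knocked aside when I checked.
- **Tongs:** They are back in the blue stand, with the bar resting on the rims.
- **Lid shut:** I eased the lid down and pressed it home with about 13–14 N. I pressed at the right distance from the hinge, but 46 mm to the side of the mid line so as to clear the red pad. The catch held: the force fell to zero as the finger lifted, and the last picture shows the lid flush with its shut outline.

In the last picture the mat is empty and the bystanders and look-alikes are where they started. No check failed; the camera overlays and the arm's own positions differed by about 2–3 mm.

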